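# Load a pneumatic cylinder into the booking-in camera's V cradle

## Robot

A 7-joint arm with a two-finger parallel gripper is mounted at the origin on a cart in front of the work surface, level with it; the furniture and walls round the work are solid. World frame = base frame: x ahead of the robot, y to its left, z up, the work surface at z = 0. Lengths are in mm, angles in rad, forces in N, time in s.
With the tool pointing down it reaches from about 425 to 875 mm from the base axis. Payload 8.4 kg.
Tool frame: the origin (TCP) lies midway between the tips of the shut fingers; the grasp point (between the pads) lies arm.pinch_z behind it (arm.pinch_z is the distance from the TCP to the grasp point, in mm); z points along the fingers, y is the line along which they close (so a half turn about z gives the same grasp; the last joint's range is limited). The gripper opens to 87 mm and grips with 3 to 60 N. Pads are 19 mm wide; open, the fingers measure 117 mm over their backs; the gripper's body (75 mm by 190 mm) begins 51 mm behind the grasp point.
Start: joints at [-1.226, 0.333, 0.04, 1.465, -0.013, 1.343, -0.059], TCP at [279.09, 587.003, 222.546] pointing down, gripper open.
Joint ranges: [-2.58, 2.58], [-0.38, 2.09], [-1.3, 1.39], [0.25, 2.4], [-1.5, 4.64], [0.08, 2.09], [-2.65, 2.65]. Speed limits (rad/s): [2.22, 2.22, 2.79, 2.79, 3.14, 3.14, 3.14].

## Interface

Orientations are given as a unit quaternion [x, y, z, w].
In Python, from rig import arm gives the robot as it stands.
- The arm moves only by the shell command python3 -m inch 'ROWS' [OPENING] [FORCE]. ROWS is text: rows parted by semicolons, each of 6 numbers parted by spaces: the shift along the tool's x, y, z as a fraction of full scale, then the turn, a rotation vector about the tool's x, y, z as a fraction of full scale. A call has 1 to 10 rows; each row is the pose to reach, as a shift and turn from the pose commanded when the call began, along the tool's axes at that moment, turning the shorter way round; what a row does not reach only later rows make up. Full scale, the value 1, is 300 mm for a shift and 360 degrees for a turn. A row lasts 1/10 s, in which the tool goes at most 50 mm and 8.59 degrees, less where a joint would pass 70% of its speed; a pose out of reach is approached as far as the arm can. A call with a number of a shift or a turn outside -1 to 1 is refused whole. A call with a gripper value outside its range is refused whole. OPENING is the gripper command: -1 is shut, 1 is fully open, values between are in proportion, set as the call begins (- or left out, the last holds). The fingers move at their own pace and stop on an object; FORCE is the grip in N (left out, the last holds). Time passes only in rows, so rows that repeat a pose let the fingers close. It gives the time, the measured TCP pose, the force, the opening and the grip force at its end, in the units of the state.
- arm.get_state(): the state, without advancing time (a new reading comes with each control period).
- arm.snapshot(name): name is "side" or "top"; returns a dict with "pixels" (480x640x3 uint8, red, green, blue), "K" (3x3 intrinsics, pixels), "world_from_camera" (4x4, takes a point from camera to world coordinates). Camera axes: x right, y down, z forward; pixel columns grow to the right and rows downward; lengths in mm; the calibration is good to about 2 mm. A picture is of the moment at which its call begins. There is no depth.
- arm.finish_job(): hands the job in; it is judged then, once.
Trained networks look in a picture, given as the dict that the camera call returned (one of the last four; its "shot" number tells which), for a name from the list of things; names that differ only in an ending like _2 or _b are one class to them, and where a whole thing is asked for, a point or a joint stands for the part that bears it (a point fixed in the world has none). Each returns a list of dicts, best first, with "p" (0 to 1); they miss things now and then, are a little off and sometimes report something else, mostly with a low value. They report only what shows in the picture. A call takes as long as a camera call.
- arm.silhouettes(picture, label): "mask" (480x640 bool, what is visible of it) and "extent" ([left, top, width, height] in pixels, round what is visible of it).
- arm.landmark_of(picture, label): "xy" ([column, row] in pixels: a listed point, or the origin of a listed thing).
The state is a dict: "time_s": time; "joint_pos": joint angles; "joint_velocities": joint speeds; "tau": joint torques, N m; "ee_pos": TCP position; "eef_rot": TCP orientation; "force": force on the tool from outside, world axes, zero at the start; "torque": the same for the moment, N m; "opening": finger opening in mm; "grasp_force": force on a finger pad.
Only numpy, scipy, OpenCV 4.12 (cv2) and the standard library are available. Lean on these libraries where they do the work, as an engineer would, in place of code of your own. Each camera call takes 0.05 s, during which the arm holds its last target. There are 200 camera calls.

## Task

Book in the longer of the two pneumatic cylinders that stand on the desk: turn the indexing table by its black knob to the loading click (cradle crosswise, clear of the camera shade), lay the cylinder gently on its side in the V cradle with its flat rear end up to the small stop lip, let go, then turn the table a quarter turn to the camera click, so that the rear end faces the lens. Leave the shorter cylinder, the foam cap, the tall carton and the bottle where they stand, and do not bump the camera or its shade.

Things in the scene. Friction and masses are not known exactly. Their poses are not given: they have to be found in the camera images.
- cyl_long: longer pneumatic cylinder, loose, 0.18-0.35 kg, upright on its flat rear cap: steel barrel with aluminium caps, 40 mm diameter for 135 mm from the rear face (grip anywhere on it), then a neck 26 mm wide, 14 mm long, and a rod 12 mm wide, 23 mm long (172 mm in all). Origin: centre of the rear face; z along it toward the rod; centre of mass about 70 mm from the rear face.
- cyl_short: shorter pneumatic cylinder, upright, leave alone: 40 mm diameter for 85 mm, then neck 26 mm and rod 12 mm wide, 122 mm in all. Origin: centre of its rear face on the desk; z up. It and the longer one stand side by side on the robot's side of the foam cap, either one on either side.
- foam_cap: white U-shaped polystyrene packing end cap, loose and light, leave alone: 66 mm thick (x), 260 mm long (y); 75 mm high in the middle, with a tower at each end (62 mm long in y) up to 197 mm high. Origin: centre of its underside; the cylinders stand on its -x side.
- blue_carton: upright white and blue carton, loose, leave alone: 36 mm (x) by 88 mm (y), 166 mm high. Origin: centre of its underside.
- bottle: upright bottle with a blue cap, loose, leave alone: 53 mm in diameter, 192 mm high. Origin: centre of its underside.
- cradle (a point): V cradle on the indexing table (turns with it): two white saddles and a steel stop lip. Origin: on the turning axis, in the table's top face (36 mm above the desk); z up; y along the trough toward the stop lip. Saddles at y = 48 and -10 mm, 10 mm thick, 54 mm wide, up to 37 mm high; beyond y = -15 mm a laid cylinder overhangs freely. Table disc 230 mm wide.
- stop (a point): centre of the laid cylinder's rear face when it touches the stop lip: in the cradle's frame x = 0, y = 68 mm (the lip's inner face), z = 42 mm (height of a laid cylinder's axis, 78 mm above the desk). The lip is 30 mm wide, 4 mm thick, 32 mm high above the table. Axes as the cradle's.
- turntable (a joint): table angle, rad, growing clockwise seen from above. 0 = loading click (trough crosswise, stop lip to the left when one faces the camera); 1.571 = camera click (lip toward the camera); end stops 0.03 beyond each click. A sprung plunger holds each click (about 5 N at the knob to enter or leave) and draws the table in over the last 0.05 rad; between them it stays where left.
- turn_knob (a point): top centre of the black upright knob on the table's rim, 98 mm above the desk: round post 15 to 18 mm thick, 60 mm high, 100 mm from the turning axis, fixed to the table; it may turn between the fingers that hold it.
- camera: camera on a post, fixed. Origin: on the turning axis, at desk height; x from that axis toward the camera, z up. Its glare shade of sheet metal covers x = 50 to 183 mm, y = -26 to 42 mm, underside 123 mm, top 138 mm above the desk: at the camera click it roofs the stop half of the cradle. Ring light's front at x = 125 mm, post at x = 183 to 213 mm, 162 mm high.

How it is judged (in metres and radians):
On the way, in this order (a step that is already met when the one before it is completed fails the run):
1. the indexing table stands in its loading click (within 0.05 rad) (value of joint turntable between -0.05 and 0.05 rad and velocity of joint turntable between -0.1 and 0.1 rad/s), for 0.2 s.
2. with the table in the loading click, the longer cylinder lies on its side in the V cradle, rear end within 10 mm of the stop lip, let go (all of step 1 and angle between the z axis of cyl_long and the y axis of cradle, either way round below 0.07 rad and x of cyl_long in the frame of cradle between -0.004 and 0.004 m and y of cyl_long in the frame of cradle between 0.058 and 0.0705 m and z of cyl_long in the frame of cradle between 0.038 and 0.046 m and contact force between the fingers and cyl_long below 0.1 N and linear speed of cyl_long below 0.03 m/s), for 0.3 s.
At the end, for the whole second after the job is handed in: the table stands in the camera click (1.571 rad within 0.05), and the longer cylinder lies at rest in both saddles of the V cradle: along the trough within 4 degrees, centred within 4 mm, at seated height within 4 mm, its flat rear face within 10 mm of the stop lip and toward the camera, released (angle between the z axis of cyl_long and the y axis of cradle, either way round below 0.07 rad and x of cyl_long in the frame of cradle between -0.004 and 0.004 m and y of cyl_long in the frame of cradle between 0.058 and 0.0705 m and z of cyl_long in the frame of cradle between 0.038 and 0.046 m and contact force between the fingers and cyl_long below 0.1 N and linear speed of cyl_long below 0.03 m/s and value of joint turntable between 1.521 and 1.621 rad and velocity of joint turntable between -0.1 and 0.1 rad/s); the robot touches nothing.
It fails at once if the shorter cylinder, the foam cap, the tall carton or the bottle is moved more than 30 mm (distance of any of cyl_short, foam_cap, blue_carton, bottle from where it was at the start of the episode above 0.03 m).
It fails at once if the camera or its shade is bumped (over 10 N) (contact force between camera and anything else above 10 N).
It fails at once if the cylinder is let fall (moves faster than 0.35 m/s when not held) (contact force between the fingers and cyl_long below 0.01 N and linear speed of cyl_long above 0.35 m/s).
It also fails if it takes over 72 s, if anything falls off the work surface, if the arm or the gripper's body presses on something with over 40 N, if the wrist force passes 120 N, or if a joint passes its speed limit or range.

## Working session

There is one attempt and no reset: what is moved stays moved. The work goes in short steps, Python scripts to look and compute and a shell command to move; the robot and the scene stay as the last step left them, time stands still between calls to the robot, and variables do not carry over. Pictures are saved under pics/ and viewed, at most 10 in all, crops included, and the job is handed in when it is done.

```bash
ls; mkdir -p pics
cat > h.py <<'E'
import numpy as np, cv2
from rig import arm
from scipy.spatial.transform import Rotation as R
def ray(p,uv):
    T=np.array(p["world_from_camera"]);d=T[:3,:3]@np.linalg.inv(np.array(p["K"]))@np.array([uv[0],uv[1],1.]);return T[:3,3],d
def atz(p,uv,z):
    o,d=ray(p,uv);return o+d*(z-o[2])/d[2]
def tri(rs):
    A=np.zeros((3,3));b=np.zeros(3)
    for o,d in rs:
        d=d/np.linalg.norm(d);P=np.eye(3)-np.outer(d,d);A+=P;b+=P@o
    x=np.linalg.solve(A,b);return x,[np.linalg.norm(np.cross(x-o,d/np.linalg.norm(d))) for o,d in rs]
def save(p,n): cv2.imwrite("pics/"+n,np.array(p["pixels"])[:,:,::-1])
E
python3 - <<'E'
from h import *
np.set_printoptions(precision=1,suppress=True)
s=arm.get_state();print(s,arm.pinch_z)
P={n:arm.snapshot(n) for n in("side","top")}
for n in P: save(P[n],n+"0.png");print(n,np.array(P[n]["world_from_camera"]))
for l in["cyl_long","cyl_short","foam_cap","blue_carton","bottle","cradle","stop","turn_knob","camera"]:
    rs=[]
    for n in P:
        r=arm.landmark_of(P[n],l)
        for q in r[:2]: print(l,n,q["p"],np.array(q["xy"]))
        if r: rs.append(ray(P[n],r[0]["xy"]))
    if len(rs)==2: print("  ->",*tri(rs))
E
```

```text
pics
{'time_s': 0.0, 'joint_pos': array([-1.2,  0.3,  0. ,  1.5, -0. ,  1.3, -0.1]), 'joint_velocities': array([ 0.,  0., -0., -0., -0., -0., -0.]), 'tau': array([ -0. , -65.6,   1.3, -40.4,  -0.1,   0. ,   0. ]), 'ee_pos': array([278.9, 586.6, 221.6]), 'eef_rot': array([ 0.2,  1. , -0. , -0. ]), 'force': array([ 0.3,  0.4, -0.5]), 'torque': array([ 0., -0., -0.]), 'grasp_force': 0.0, 'opening': 87.2966553970418} 18.700000000000003
side [[   0.5    0.7   -0.5 1155.9]
 [   0.9   -0.4    0.3 -240. ]
 [  -0.    -0.5   -0.9 1221.7]
 [   0.     0.     0.     1. ]]
top [[   0.    -1.     0.1  421.3]
 [  -1.    -0.    -0.   102. ]
 [   0.    -0.1   -1.  1021.5]
 [   0.     0.     0.     1. ]]
cyl_long side 0.56 [337.9 256.2]
cyl_long top 0.82 [302.3 238.3]
  -> [561.  128.3  10.8] [np.float64(4.870665614574511), np.float64(4.870665614574584)]
cyl_short side 0.8 [394.9 227.4]
cyl_short top 0.93 [236.4 243.2]
  -> [552.5 288.9   1.2] [np.float64(1.764334913830044), np.float64(1.7643349138299744)]
foam_cap side 0.97 [406.7 286.8]
foam_cap top 0.57 [266.3 175.7]
  -> [710.6 218.9  16.8] [np.flo
[... 261 characters left out ...]
ttle side 0.74 [467.2 230. ]
bottle top 0.71 [177.6 203.1]
  -> [648.  433.4   5.2] [np.float64(5.6329804286398035), np.float64(5.632980428639649)]
cradle side 0.75 [216.3 326.7]
cradle top 0.73 [449.3 225.7]
cradle top 0.73 [175.9 202.8]
  -> [ 591.9 -204.2   31.6] [np.float64(1.0915169241729366), np.float64(1.0915169241730003)]
stop side 0.76 [248.8 313. ]
stop top 0.86 [425.5 211.5]
  -> [ 616.9 -135.5   77.1] [np.float64(4.572839938053192), np.float64(4.572839938053141)]
turn_knob side 0.89 [195.6 276.5]
turn_knob top 0.77 [454.  265.5]
  -> [ 493.8 -194.8   95.3] [np.float64(2.446318997302624), np.float64(2.4463189973027766)]
camera side 0.76 [219.7 333. ]
camera side 0.17 [321.5 204.4]
```

View pics/top0.png

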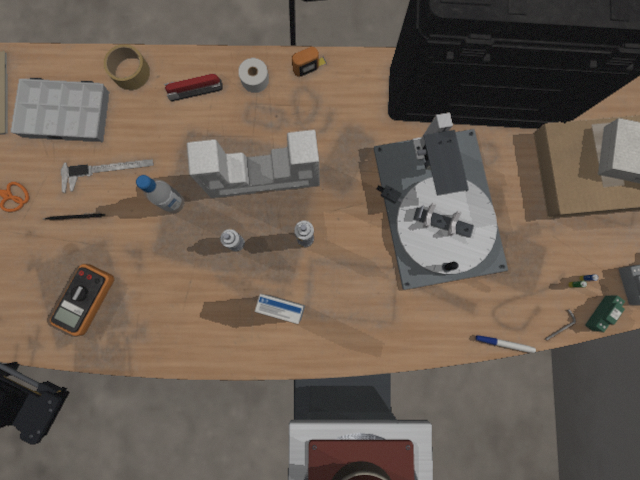

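View pics/side0.png

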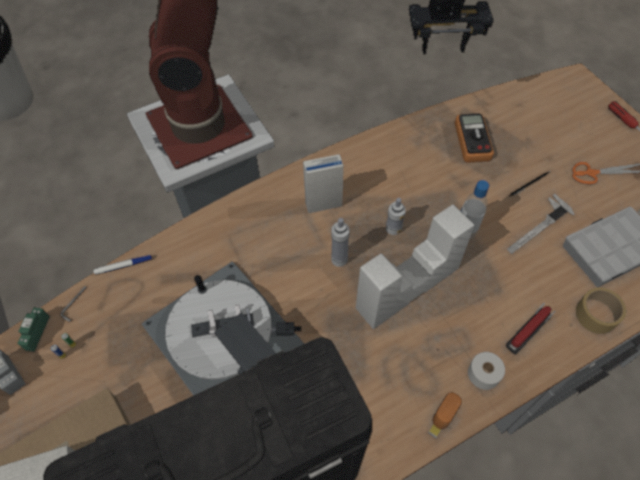

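The longer cylinder is the right-hand one: top view (304,232), side view (340,245). The trough is partly turned, with the lip end at top view (421,213). The knob is at (450,266) and the shade runs from (450,190) to (440,130). Next I'll zoom in to get the exact axis, the shade and the cylinder.

Run:
```python
from h import *
np.set_printoptions(precision=1,suppress=True)
P={n:arm.snapshot(n) for n in("side","top")}
a=np.array(P["top"]["pixels"])[:,:,::-1]
A=cv2.resize(a[110:290,370:515],None,fx=4,fy=3.3,interpolation=cv2.INTER_CUBIC)[:590]
A=cv2.resize(a[110:290,370:510],(448,576),interpolation=cv2.INTER_CUBIC) #3.2x
B=cv2.resize(a[200:260,280:330],(350,420),interpolation=cv2.INTER_CUBIC) #7x
C=np.zeros((580,800,3),np.uint8);C[:576,:448]=A;C[:420,449:799]=B
cv2.imwrite("pics/zoom.png",C)
for l in["cyl_long","cyl_short","blue_carton","foam_cap"]:
    for n in P:
        for q in arm.silhouettes(P[n],l)[:1]:
            m=q["mask"];ys,xs=np.nonzero(m);print(l,n,q["p"],q["extent"],"centroid",xs.mean(),ys.mean())
            if l=="cyl_long":
                for z in (0,172):
                    pass
p=P["side"];print("axis side z0",atz(p,(219.7,333),0))
```

```text
cyl_long side 0.75 [330.3, 216.4, 20.3, 49.6] centroid 339.6929460580913 243.0359612724758
cyl_long top 0.78 [293.1, 220.4, 17.8, 28.1] centroid 304.49878345498786 233.30170316301704
cyl_short side 0.8 [386.9, 201.4, 21.1, 33.1] centroid 395.4007936507937 217.84325396825398
cyl_short top 0.68 [220.2, 230.1, 26.0, 20.0] centroid 232.35467980295567 240.38916256157634
blue_carton top 0.56 [253.7, 293.1, 52.6, 26.2] centroid 280.0123329907503 308.6207605344296
foam_cap side 0.94 [354.8, 203.2, 120.6, 127.1] centroid 413.13416731821735 268.7457388584832
foam_cap top 0.75 [189.4, 129.5, 131.8, 66.9] centroid 255.1633256654617 167.33486690765693
axis side z0 [ 595.2 -201.8    0. ]
```

View pics/zoom.png

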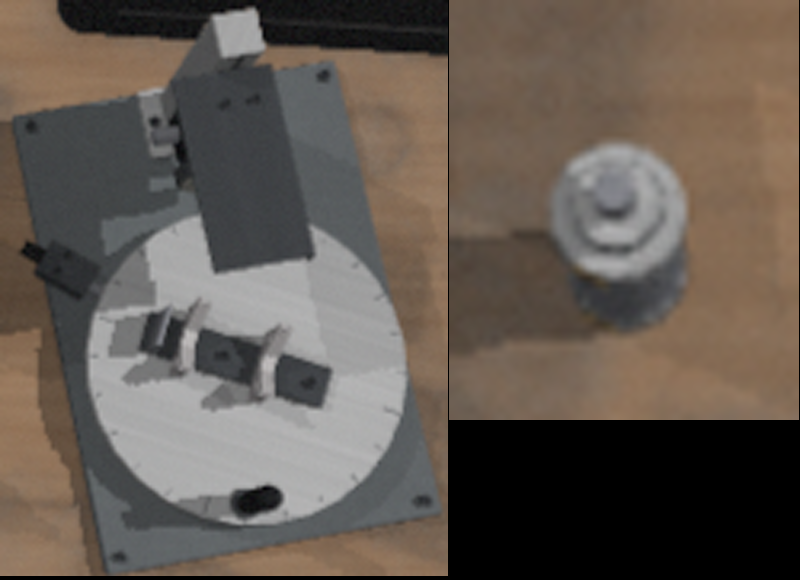

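```bash
cat >> h.py <<'E'
PZ=arm.pinch_z
def Rz(d):return R.from_euler('z',d,degrees=True)
# tool pointing down tilted by t deg from vertical toward azimuth az; closing axis horizontal at az+90 (or az-90 if flip)
def tool(az,t,flip=False):
    z=np.array([np.sin(np.radians(t))*np.cos(np.radians(az)),np.sin(np.radians(t))*np.sin(np.radians(az)),-np.cos(np.radians(t))])
    y=np.array([-np.sin(np.radians(az)),np.cos(np.radians(az)),0])*(-1 if flip else 1)
    return R.from_matrix(np.c_[np.cross(y,z),y,z])
def move(pinch,Rt,frm=None):
    s=arm.get_state();R0=R.from_quat(s["eef_rot"]);p0=np.array(s["ee_pos"])+[0,0,.8]
    if frm is not None:p0,R0=frm
    tcp=np.array(pinch)+Rt.as_matrix()[:,2]*PZ
    d=R0.inv().apply(tcp-p0);r=(R0.inv()*Rt).as_rotvec()
    print("tcp",tcp.round(1),"row",*(d/300).round(4),*(r/2/np.pi).round(4),"rows>=",max(np.linalg.norm(d)/50,np.linalg.norm(np.degrees(r))/8.59).round(1))
    return tcp,Rt
def pinch():
    s=arm.get_state();M=R.from_quat(s["eef_rot"]).as_matrix();return np.array(s["ee_pos"])-M[:,2]*PZ,M
E
python3 - <<'E'
from h import *
np.set_printoptions(precision=1,suppress=True)
p=arm.snapshot("top")
f=lambda x,y,z:atz(p,(370+x/3.2,110+y/3.2),z)
print("disc",f(247,369,36))
S=[f(215,270,138),f(313,255,138),f(178,80,138),f(272,65,138)]
print("shade",*S)
for a,b in((0,2),(1,3),(1,0),(3,2)): d=S[b]-S[a];print(np.linalg.norm(d),np.degrees(np.arctan2(d[1],d[0])))
print("edges plate",[np.degrees(np.arctan2(*(b-a)[[1,0]])) for a,b in((f(118,557,5),f(30,125,5)),(f(424,501,5),f(323,75,5)))])
print("knob",f(262,500,98),f(247,500,98))
for u,z in(((304.4,230),135),((305.6,239),0),((303.4,227.4),172)):print("long",atz(p,u,z))
M=R.from_quat(arm.get_state()["eef_rot"]).as_matrix();print(M)
# knob hover, closing azimuth 90+... tool x etc
for fl in(0,1):
  move((494,-195,150),tool(-5,0,fl))
E
```

```text
disc [ 591.5 -199.    36. ]
shade [ 638.7 -149.3  138. ] [ 649.2 -213.4  138. ] [ 766.7 -128.8  138. ] [ 777.6 -191.3  138. ]
129.61791165028964 9.104686786162715
130.3248591705084 9.72928775683942
64.89757570214266 99.25304652800656
63.482594314418755 99.88743907266918
edges plate [np.float64(10.404603439916551), np.float64(10.616676910248787)]
knob [ 493.  -187.1   98. ] [ 492.9 -177.1   98. ]
long [562.8 124.9 135. ]
long [562.9 125.3   0. ]
long [562.  125.9 172. ]
[[-0.9  0.4 -0. ]
 [ 0.4  0.9 -0. ]
 [ 0.  -0.  -1. ]]
tcp [ 494.  -195.   131.3] row -1.7663 -2.0465 0.3069 -0.0 -0.0 -0.0567 rows>= 16.3
tcp [ 494.  -195.   131.3] row -1.7663 -2.0465 0.3069 -0.0 0.0 0.4433 rows>= 18.6
```

Run:
```python
from h import *
f=move((430,400,310),tool(-5,0))
f=move((500,150,310),tool(-5,0),f)
f=move((500,-100,250),tool(-5,0),f)
f=move((493,-191,160),tool(-5,0),f)
f=move((493,-191,84),tool(-5,0),f)
```

```text
tcp [430.  400.  291.3] row -0.722 -0.347 -0.2265 -0.0 -0.0 -0.0567 rows>= 5.0
tcp [500.  150.  291.3] row -0.3051 -0.8098 0.0 0.0 0.0 0.0 rows>= 5.2
tcp [ 500.  -100.   231.3] row -0.0726 -0.8302 0.2 0.0 0.0 0.0 rows>= 5.1
tcp [ 493.  -191.   141.3] row -0.0032 -0.3042 0.3 0.0 0.0 0.0 rows>= 2.6
tcp [ 493.  -191.    65.3] row 0.0 0.0 0.2533 0.0 0.0 0.0 rows>= 1.5
```

```bash
python3 -m inch '0 0 -0.25 0 0 0; 0 0 -0.25 0 0 0; -0.7 -0.35 -0.23 0 0 -0.0567; -0.7 -0.35 -0.23 0 0 -0.0567; -0.7 -0.35 -0.23 0 0 -0.0567; -0.7 -0.35 -0.23 0 0 -0.0567; -0.7 -0.35 -0.23 0 0 -0.0567' 1 10
```

```text
time_s: 2.25
ee_pos: [426.0, 398.6, 291.9]
eef_rot: [0.045, 0.999, -0.0, 0.0]
force: [0.3, 0.2, 0.3]
opening: 87.0
grasp_force: 0.0
```

```bash
python3 -m inch '-0.31 -0.81 0 0 0 0; -0.31 -0.81 0 0 0 0; -0.31 -0.81 0 0 0 0; -0.31 -0.81 0 0 0 0; -0.31 -0.81 0 0 0 0; -0.33 -1 0.1 0 0 0; -0.33 -1 0.1 0 0 0;-0.33 -1 0.1 0 0 0;-0.33 -1 0.1 0 0 0'
python3 - <<'E'
from h import *
f=move((493,-190,160),tool(-6,0))
f=move((493,-190,84),tool(-6,0),f)
E
```

```text
time_s: 3.15
ee_pos: [496.0, 94.7, 261.8]
eef_rot: [0.044, 0.999, 0.0, 0.0]
force: [-0.0, 0.6, -0.9]
opening: 87.0
grasp_force: 0.0
tcp [ 493.  -190.   141.3] row -0.0736 -0.9465 0.4038 0.0001 0.0 0.0026 rows>= 6.2
tcp [ 493.  -190.    65.3] row 0.0 0.0 0.2533 0.0 0.0 0.0 rows>= 1.5
```

```bash
python3 -m inch '-0.07 -0.94 0.2 0 0 0.003;-0.07 -0.94 0.2 0 0 0.003;-0.07 -0.94 0.2 0 0 0.003;-0.07 -0.94 0.2 0 0 0.003;-0.07 -0.94 0.2 0 0 0.003;-0.07 -0.945 0.4 0 0 0.003;-0.07 -0.945 0.4 0 0 0.003;-0.07 -0.945 0.4 0 0 0.003;-0.07 -0.945 0.4 0 0 0.003'
python3 - <<'E'
from h import *
p=arm.snapshot("top");q=arm.landmark_of(p,"turn_knob");s=arm.snapshot("side");r=arm.landmark_of(s,"turn_knob")
if q: print(q[0],atz(p,q[0]["xy"],98))
if r: print(r[0],atz(s,r[0]["xy"],98))
if q and r: print(tri([ray(p,q[0]["xy"]),ray(s,r[0]["xy"])]))
f=move((493,-191,84),tool(-6,0))
E
```

```text
time_s: 4.05
ee_pos: [493.1, -188.3, 142.2]
eef_rot: [0.052, 0.999, 0.0, -0.0]
force: [-0.4, 0.7, 0.5]
opening: 87.2
grasp_force: 0.0
{'xy': [454.0, 262.2], 'p': 0.56} [ 501.62125966 -191.91375798   98.        ]
{'xy': [195.7, 278.3], 'p': 0.79} [ 498.08373909 -198.50413511   98.        ]
(array([ 500.06882818, -195.39943603,   97.71997244]), [np.float64(3.6359299086719625), np.float64(3.6359299086720354)])
tcp [ 493.  -191.    65.3] row 0.0017 -0.0086 0.2619 0.0001 0.0004 0.0001 rows>= 1.6
```

```bash
python3 -m inch '-0.005 -0.012 0.26 0 0 0;-0.005 -0.012 0.26 0 0 0;-0.005 -0.012 0.26 0 0 0;-0.005 -0.012 0.26 0 0 0;-0.005 -0.012 0.26 0 0 0' 1 10
python3 -m inch '0 0 0 0 0 0;0 0 0 0 0 0;0 0 0 0 0 0;0 0 0 0 0 0;0 0 0 0 0 0;0 0 0 0 0 0;0 0 0 0 0 0' -1 10
```

```text
time_s: 4.75
ee_pos: [494.8, -193.6, 65.7]
eef_rot: [0.053, 0.999, -0.0, 0.002]
force: [0.9, -0.9, -0.9]
opening: 86.9
grasp_force: 0.0
time_s: 5.45
ee_pos: [493.2, -193.5, 63.5]
eef_rot: [0.053, 0.999, -0.0, -0.0]
force: [0.5, -0.1, 0.0]
opening: 38.9
grasp_force: 0.0
```

```bash
python3 -m inch '0 0 0 0 0 0;0 0 0 0 0 0;0 0 0 0 0 0;0 0 0 0 0 0;0 0 0 0 0 0' -1 10
cat >> h.py <<'E'
AX=np.array([593.,-200.])
def arc(a0,a1,n,z,toolaz0,pos0=None):
    """rows for knob angle a0->a1 deg in n steps, tool yaw following; radius from AX 100"""
    s=arm.get_state();R0=R.from_quat(s["eef_rot"])
    k=lambda a:np.array([100*np.cos(np.radians(a)),100*np.sin(np.radians(a)),0])
    for i in range(1,n+1):
        a=a0+(a1-a0)*i/n;d=R0.inv().apply(k(a)-k(a0));r=(R0.inv()*Rz(a-a0)*R0).as_rotvec()
        print(round(a,1),*(d/300).round(3),*(r/2/np.pi).round(3))
E
python3 - <<'E'
from h import *
p,M=pinch();d=p[:2]-AX;a=np.degrees(np.arctan2(d[1],d[0]));print(p,a,np.linalg.norm(d))
arc(a,205,6,0,0)
E
```

```text
time_s: 5.95
ee_pos: [493.3, -193.5, 63.5]
eef_rot: [0.053, 0.999, -0.0, -0.0]
force: [0.1, -1.0, -0.2]
opening: 17.3
grasp_force: 10.0
[ 493.25397309 -193.47603315   82.2326487 ] 176.25785487890556 99.95915180008994
181.0 -0.002 -0.028 0.0 0.0 -0.0 -0.013
185.8 -0.007 -0.055 0.0 0.0 -0.0 -0.027
190.6 -0.014 -0.082 0.0 0.0 -0.0 -0.04
195.4 -0.023 -0.109 0.0 0.0 -0.0 -0.053
200.2 -0.034 -0.134 0.0 0.0 -0.0 -0.067
205.0 -0.048 -0.158 0.0 0.0 -0.0 -0.08
```

```bash
python3 -m inch '-0.002 -0.028 0 0 0 -0.013;-0.007 -0.055 0 0 0 -0.027;-0.014 -0.082 0 0 0 -0.04;-0.023 -0.109 0 0 0 -0.053;-0.034 -0.134 0 0 0 -0.067;-0.041 -0.147 0 0 0 -0.073;-0.041 -0.147 0 0 0 -0.073;-0.041 -0.147 0 0 0 -0.073' -1 10
python3 - <<'E'
from h import *
np.set_printoptions(precision=1,suppress=True)
p,M=pinch();d=p[:2]-AX;a=np.degrees(np.arctan2(d[1],d[0]));print(p,a,np.linalg.norm(d))
P={n:arm.snapshot(n) for n in("side","top")}
save(P["top"],"top1.png")
for l in("stop","cradle","turn_knob"):
    rs=[]
    for n in P:
        r=arm.landmark_of(P[n],l)
        if r: rs.append(ray(P[n],r[0]["xy"]));print(l,n,r[0]["p"],atz(P[n],r[0]["xy"],{"stop":78,"cradle":36,"turn_knob":98}[l]))
arc(a,a+4,4,0,0)
E
```

```text
time_s: 6.75
ee_pos: [501.3, -238.7, 63.6]
eef_rot: [-0.175, 0.985, -0.0, 0.0]
force: [4.2, -1.1, -3.8]
opening: 17.1
grasp_force: 10.0
[ 501.3 -238.6   82.2] -157.14310289280945 99.48083084807242
stop side 0.91 [ 582.2 -132.9   78. ]
stop top 0.85 [ 589.8 -138.7   78. ]
cradle side 0.66 [ 591.3 -202.5   36. ]
cradle top 0.6 [ 589.3 -205.4   36. ]
turn_knob side 0.59 [ 501.2 -238.3   98. ]
turn_knob top 0.85 [ 503.8 -232.2   98. ]
-156.1 -0.0 -0.006 0.0 -0.0 -0.0 -0.003
-155.1 -0.001 -0.012 0.0 -0.0 -0.0 -0.006
-154.1 -0.001 -0.017 0.0 -0.0 -0.0 -0.008
-153.1 -0.002 -0.023 0.0 -0.0 -0.0 -0.011
```

```bash
python3 -m inch '-0.001 -0.012 0 0 0 -0.006;-0.002 -0.023 0 0 0 -0.011;-0.002 -0.023 0 0 0 -0.011;-0.002 -0.023 0 0 0 -0.011' -1 10;  python3 -m inch '-0.001 -0.012 0 0 0 -0.006;-0.001 -0.012 0 0 0 -0.006;-0.001 -0.012 0 0 0 -0.006' -1 10
python3 -c "
from h import *
p,M=pinch();d=p[:2]-AX;print(p,np.degrees(np.arctan2(d[1],d[0])))"
```

```text
time_s: 7.55
ee_pos: [503.8, -244.0, 63.5]
eef_rot: [-0.209, 0.978, 0.001, -0.0]
force: [2.5, 4.5, -0.6]
opening: 17.2
grasp_force: 10.1
time_s: 7.85
ee_pos: [504.9, -245.7, 63.4]
eef_rot: [-0.228, 0.974, 0.002, -0.001]
force: [-0.2, 8.6, 3.9]
opening: 17.2
grasp_force: 9.9
[ 504.93938651 -245.74117333   82.1007876 ] -152.55135914328116
```

```bash
python3 -m inch '-0.001 -0.012 0 0 0 0;-0.001 -0.012 0 0 0 0;-0.001 -0.012 0 0 0 0' -1 10; python3 -c "
from h import *
p,M=pinch();d=p[:2]-AX;print(p,np.degrees(np.arctan2(d[1],d[0])))"; python3 -m inch '-0.001 -0.02 0 0 0 0;-0.001 -0.02 0 0 0 0;-0.001 -0.02 0 0 0 0' -1 10; python3 -c "
from h import *
p,M=pinch();d=p[:2]-AX;print(p,np.degrees(np.arctan2(d[1],d[0])))"
```

```text
time_s: 8.15
ee_pos: [505.4, -246.6, 63.2]
eef_rot: [-0.228, 0.974, 0.004, -0.002]
force: [-8.5, 18.4, 14.1]
opening: 19.2
grasp_force: 9.8
[ 505.495689   -246.74777904   81.88860371] -151.88735116571837
time_s: 8.45
ee_pos: [508.0, -251.8, 63.0]
eef_rot: [-0.228, 0.974, 0.004, -0.002]
force: [-9.1, 17.5, 13.6]
opening: 31.1
grasp_force: 9.8
[ 508.13014813 -251.97381902   81.6668528 ] -148.5169321292601
```

```bash
python3 -m inch '0.001 0.02 0 0 0 0;0.001 0.02 0 0 0 0;0.001 0.02 0 0 0 0;0.001 0.02 0 0 0 0;0.001 0.02 0 0 0 0;0.001 0.02 0 0 0 0' 1 10; python3 -m inch '0 0 -0.35 0 0 0;0 0 -0.7 0 0 0;0 0 -0.7 0 0 0;0 0 -0.7 0 0 0;0 0 -0.7 0 0 0;0 0 -0.7 0 0 0'
python3 - <<'E'
from h import *
np.set_printoptions(precision=1,suppress=True)
P={n:arm.snapshot(n) for n in("side","top")}
a=np.array(P["top"]["pixels"])[:,:,::-1];cv2.imwrite("pics/zoom2.png",cv2.resize(a[110:290,370:510],(448,576),interpolation=cv2.INTER_CUBIC))
for l in("stop","cradle","turn_knob"):
    for n in P:
        r=arm.landmark_of(P[n],l)
        if r: print(l,n,r[0]["p"],atz(P[n],r[0]["xy"],{"stop":78,"cradle":36,"turn_knob":98}[l]))
E
```

```text
time_s: 9.05
ee_pos: [507.3, -251.6, 63.6]
eef_rot: [-0.227, 0.974, -0.0, -0.0]
force: [0.5, 0.2, -0.1]
opening: 70.9
grasp_force: 0.0
time_s: 9.65
ee_pos: [508.3, -251.8, 275.5]
eef_rot: [-0.227, 0.974, -0.001, 0.002]
force: [0.8, 0.2, -0.2]
opening: 86.7
grasp_force: 0.0
stop side 0.57 [ 586.1 -136.6   78. ]
stop top 0.91 [ 582.2 -132.4   78. ]
cradle side 0.63 [ 594.8 -205.4   36. ]
cradle top 0.58 [ 591.1 -198.6   36. ]
turn_knob side 0.87 [ 506.5 -242.5   98. ]
turn_knob top 0.77 [ 509.8 -239.1   98. ]
```

View pics/zoom2.png

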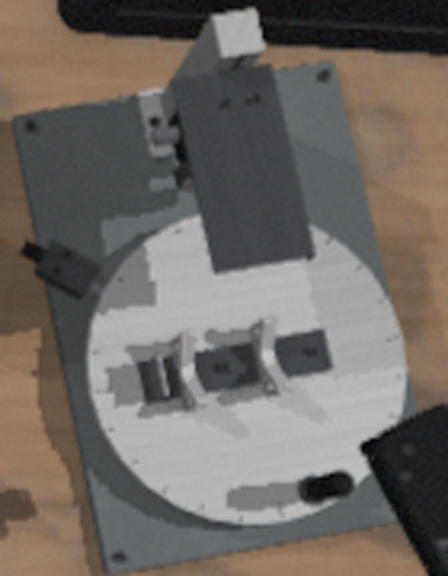

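The table now sits in the loading click: the trough runs from (140,375) to (330,350) in the zoom, square to the shade. Next is a trial of the inclined grasp attitude at a safe height.

Run:
```python
from h import *
np.set_printoptions(precision=2,suppress=True)
print(arm.get_state()["joint_pos"])
for fl in(0,1): move((540,0,330),tool(80,45,fl))
```

```text
[-0.13  0.15  0.58  1.62 -0.08  1.4   2.49]
tcp [542.3  13.  316.8] row -0.4951 0.7371 -0.1448 -0.0583 -0.1157 -0.1413 rows>= 8.0
tcp [542.3  13.  316.8] row -0.4951 0.7371 -0.1448 -0.1365 0.0688 0.3291 rows>= 15.2
```

Run:
```python
from h import *
T=tool(50,45)
f=move((500,20,300),T)
g=np.array((562.5,125.4,109));z=T.as_matrix()[:,2]
f=move(g-110*z,T,f); f=move(g,T,f)
```

```text
tcp [508.5  30.1 286.8] row -0.4196 0.8381 -0.0446 -0.0257 -0.1234 -0.0625 rows>= 5.9
tcp [521.   75.9 173.6] row 0.1652 0.0662 0.3685 0.0 0.0 0.0 rows>= 2.5
tcp [571.  135.5  95.8] row -0.0 -0.0 0.3667 0.0 0.0 0.0 rows>= 2.2
```

```bash
python3 -m inch '-0.42 0.838 -0.045 -0.0257 -0.1234 -0.0625;-0.42 0.838 -0.045 -0.0257 -0.1234 -0.0625;-0.42 0.838 -0.045 -0.0257 -0.1234 -0.0625;-0.42 0.838 -0.045 -0.0257 -0.1234 -0.0625;-0.42 0.838 -0.045 -0.0257 -0.1234 -0.0625;-0.42 0.838 -0.045 -0.0257 -0.1234 -0.0625;-0.42 0.838 -0.045 -0.0257 -0.1234 -0.0625;-0.42 0.838 -0.045 -0.0257 -0.1234 -0.0625;-0.42 0.838 -0.045 -0.0257 -0.1234 -0.0625' 1
python3 - <<'E'
from h import *
np.set_printoptions(precision=2,suppress=True)
print(arm.get_state()["joint_pos"])
T=tool(50,45)
g=np.array((562.5,125.4,109));z=T.as_matrix()[:,2]
f=move(g-110*z,T); f=move(g,T,f)
E
```

```text
time_s: 10.95
ee_pos: [531.3, 55.3, 299.8]
eef_rot: [-0.379, 0.854, 0.151, 0.322]
force: [0.4, -1.1, 0.2]
opening: 87.2
grasp_force: 0.0
[-0.73 -0.38  0.77  2.09 -0.39  0.9   2.65]
tcp [521.   75.9 173.6] row 0.2609 0.0658 0.336 -0.002 -0.0093 -0.0052 rows>= 2.6
tcp [571.  135.5  95.8] row -0.0 -0.0 0.3667 0.0 0.0 0.0 rows>= 2.2
```

```bash
python3 -c "
from h import *
s=arm.get_state();np.set_printoptions(precision=4,suppress=True);print(repr(s['joint_pos']),s['ee_pos'],s['eef_rot'])"
cat > fk.py <<'E'
import numpy as np, itertools
from scipy.spatial.transform import Rotation as R
from scipy.optimize import least_squares
from rig import arm
s=arm.get_state()
D=[([-1.226,.333,.04,1.465,-.013,1.343,-.059],[279.09,587.003,222.546],None),
([-0.13,0.15,0.58,1.62,-0.08,1.4,2.49],[508.3,-251.8,275.5],[-0.227,0.974,-0.001,0.002]),
(list(s['joint_pos']),list(s['ee_pos']),list(s['eef_rot']))]
def chain(q,sg):
    Rs=[];r=R.identity()
    for i,(a,x) in enumerate(zip('zyzyzyz',q)):
        r=r*R.from_euler(a,sg[i]*x);Rs.append(r)
    return Rs
def pos(q,sg,p):
    Rs=chain(q,sg);h,a1,L1,e,L2,e2,L3,a6=p
    return np.array([0,0,h])+Rs[0].apply([a1,0,0])+Rs[1].apply([0,0,L1])+Rs[2].apply([e,0,0])+Rs[3].apply([e2,0,L2])+Rs[5].apply([a6,0,L3])
if __name__=="__main__":
  best=[]
  for s1,s3,s5,s7 in itertools.product((1,-1),repeat=4):
    sg=[s1,1,s3,1,s5,1,s7]
    # const rotation from pose 2, error on pose 3
    C=chain(D[1][0],sg)[-1].inv()*R.from_quat(D[1][2]);e=(C.inv()*chain(D[2][0],sg)[-1].inv()*R.from_quat(D[2][2])).magnitude()
    f=lambda p:np.concatenate([(pos(d[0],sg,p)-d[1]) for d in D]+[np.array(p)[[1,3,5,7]]*.01])
    o=least_squares(f,[340,0,400,0,400,0,200,0]);best.append((e,np.abs(o.fun[:9]).max(),sg,o.x.round(0),C.as_quat().round(2)))
  for b in sorted(best,key=lambda b:b[0])[:4]:print(b)
E
python3 fk.py
```

```text
array([-0.7275, -0.3802,  0.7743,  2.09  , -0.3855,  0.8994,  2.6539]) [531.2975  55.3365 299.821 ] [-0.379   0.8544  0.1506  0.3219]
(0.00931414439205925, np.float64(38.39551633857775), [-1, 1, -1, 1, -1, 1, -1], array([296., -69., 471.,   3., 593.,  37., 348.,  10.]), array([ 0.  , -0.  ,  0.71,  0.71]))
(0.3305134977787467, np.float64(38.39551633857775), [-1, 1, -1, 1, -1, 1, 1], array([296., -69., 471.,   3., 593.,  37., 348.,  10.]), array([-0.  , -0.  , -0.99, -0.13]))
(0.36513588238254885, np.float64(62.28568524423363), [-1, 1, 1, 1, -1, 1, 1], array([ 703., 1207., 1202.,   83., -689.,  625., 1132.,  226.]), array([ 0.01, -0.08, -0.9 ,  0.43]))
(0.4560288881667138, np.float64(28.626822159242522), [-1, 1, -1, 1, 1, 1, 1], array([754., 116., 461.,  51., 443., 412., 451.,   4.]), array([-0.06,  0.05, -0.99, -0.12]))
```

```bash
cat >> h.py <<'E'
import json
def log():
    s=arm.get_state();open("log.jsonl","a").write(json.dumps([list(map(float,s[k])) for k in("joint_pos","ee_pos","eef_rot")])+"\n")
    print(np.array(s["joint_pos"]).round(2))
E
python3 - <<'E'
from h import *
log()
f=move((580,30,300),tool(20,0))
f=move((580,30,300),tool(50,20,True))
f=move((562,40,300),tool(80,45,True),f)
E
```

```text
[-0.73 -0.38  0.77  2.09 -0.39  0.9   2.65]
tcp [580.   30.  281.3] row 0.0072 -0.1781 0.0766 0.0304 0.1128 0.0739 rows>= 5.8
tcp [584.1  34.9 282.4] row -0.0112 -0.1774 0.0879 0.0928 0.0013 0.4857 rows>= 20.7
tcp [564.3  53.  286.8] row 0.0085 -0.0894 -0.0123 0.0451 0.0678 -0.0708 rows>= 4.5
```

```bash
python3 -m inch '0.007 -0.178 0.0766 0.0304 0.1128 0.0739;0.007 -0.178 0.0766 0.0304 0.1128 0.0739;0.007 -0.178 0.0766 0.0304 0.1128 0.0739;0.007 -0.178 0.0766 0.0304 0.1128 0.0739;0.007 -0.178 0.0766 0.0304 0.1128 0.0739;0.007 -0.178 0.0766 0.0304 0.1128 0.0739;0.007 -0.178 0.0766 0.0304 0.1128 0.0739'
python3 -c "
from h import *
log()"
python3 -m inch '0 0 0 0 0 0.333;0 0 0 0 0 0.333;0 0 0 0 0 0.333;0 0 0 0 0 0.333;0 0 0 0 0 0.333;0 0 0 0 0 0.333;0 0 0 0 0 0.333;0 0 0 0 0 0.333;0 0 0 0 0 0.333;0 0 0 0 0 0.333'
python3 - <<'E'
from h import *
log()
f=move((562,40,300),tool(80,45,True))
E
```

```text
time_s: 11.65
ee_pos: [581.6, 31.3, 279.3]
eef_rot: [-0.173, 0.985, -0.002, -0.003]
force: [-0.3, 1.3, -1.3]
opening: 87.1
grasp_force: 0.0
[-0.72  0.2   0.69  1.57 -0.12  1.42  1.9 ]
time_s: 12.65
ee_pos: [580.1, 26.9, 281.5]
eef_rot: [0.548, 0.836, 0.002, 0.001]
force: [-0.6, -0.1, 0.8]
opening: 86.9
grasp_force: 0.0
[-0.87  0.21  0.88  1.59 -0.17  1.42  0.44]
tcp [564.3  53.  286.8] row 0.1008 -0.0138 -0.015 -0.036 0.121 0.0883 rows>= 6.5
```

```bash
python3 -m inch '0.1 -0.014 -0.015 -0.036 0.121 0.0883;0.1 -0.014 -0.015 -0.036 0.121 0.0883;0.1 -0.014 -0.015 -0.036 0.121 0.0883;0.1 -0.014 -0.015 -0.036 0.121 0.0883;0.1 -0.014 -0.015 -0.036 0.121 0.0883;0.1 -0.014 -0.015 -0.036 0.121 0.0883;0.1 -0.014 -0.015 -0.036 0.121 0.0883;0.1 -0.014 -0.015 -0.036 0.121 0.0883'
cat > fit.py <<'E'
from fk import *; import json
L=[json.loads(l) for l in open("log.jsonl")]+[[D[0][0],D[0][1],None]]
sg=[-1,1,-1,1,-1,1,-1]
def posg(q,p):
    Rs=chain(q,sg);o=np.array([0,0,p[0]])
    for i,(a,b,c) in zip((0,1,2,3,4,5),(( 1,2,None),(3,None,4),(5,6,None),(7,None,8),(9,None,None),(10,None,11))):
        v=np.array([p[k] if k is not None else 0 for k in(a,b,c)]);o=o+Rs[i].apply(v)
    return o
def fit():
    f=lambda p:np.concatenate([posg(d[0],p)-d[1] for d in L]+[np.array(p)[[1,2,3,5,6,7,9,10]]*.003])
    return least_squares(f,[340,0,0,0,400,0,0,0,400,0,0,300])
if __name__=="__main__":
    o=fit();print(o.x.round(0),np.abs(o.fun).max(),len(L))
E
python3 - <<'E'
from h import *
log()
print(pinch()[0],R.from_matrix(pinch()[1]).as_quat()-tool(80,45,True).as_quat())
T=tool(80,45,True);g=np.array((562.5,125.4,109));z=T.as_matrix()[:,2]
f=move(g-110*z,T); f=move(g,T,f)
import fit; o=fit.fit();print(o.x.round(0),np.abs(o.fun).max())
E
```

```text
time_s: 13.45
ee_pos: [563.5, 51.1, 285.0]
eef_rot: [0.708, 0.594, 0.292, -0.246]
force: [0.0, -0.2, -0.2]
opening: 87.0
grasp_force: 0.0
[-0.5   0.24  0.94  1.79 -0.94  1.53  0.47]
[561.23821375  38.05904816 298.26182442] [ 2.57466666e-04  5.07114527e-05 -9.43280628e-04 -2.58875378e-04]
tcp [551.3  61.8 173.6] row -0.2443 -0.0457 0.2849 -0.0002 0.0002 -0.0001 rows>= 2.3
tcp [564.8 138.4  95.8] row -0.0 0.0 0.3667 0.0 0.0 0.0 rows>= 2.2
[250.  -3. -23.   2. 485.  -2. -22.  -0. 507.  -1.   2. 373.] 0.11511996670287772
```

```bash
cat > ik.py <<'E'
from h import *; import fit
from scipy.optimize import least_squares
px=fit.fit().x;C=R.from_euler('z',90,degrees=True)
lo=np.array([-2.58,-.38,-1.3,.25,-1.5,.08,-2.65]);hi=np.array([2.58,2.09,1.39,2.4,4.64,2.09,2.65])
def ik(pin,T,seeds):
    tcp=np.array(pin)+T.as_matrix()[:,2]*PZ;B=None
    for s in seeds:
        f=lambda q:np.concatenate([(fit.posg(q,px)-tcp)/100,((fit.chain(q,fit.sg)[-1]*C).inv()*T).as_rotvec()*3,1e-3*(q-s)])
        o=least_squares(f,np.clip(s,lo+.02,hi-.02),bounds=(lo,hi));e=np.abs(o.fun[:6]).max();m=np.minimum(o.x-lo,hi-o.x).min()
        if e<.02 and (B is None or m>B[0]): B=(m,o.x)
    return B
E
python3 - <<'E'
from ik import *
np.set_printoptions(precision=2,suppress=True)
q0=np.array(arm.get_state()["joint_pos"]);rng=np.random.default_rng(0)
S=[q0]+[rng.uniform(lo,hi) for _ in range(25)]
u=np.array([np.cos(np.radians(99.8)),np.sin(np.radians(99.8)),0]);pl=np.array([AX[0],AX[1],78])-41*u
for fl in(0,1):
  for t in(30,45,60): print("place y_az",189.8 if not fl else 9.8,"tilt",t,ik(pl,tool(99.8,t,fl),S), "up",ik(pl+[0,0,120],tool(99.8,t,fl),S) and 1)
g=(562.5,125.4,109)
for fl in(0,1):
  for t in(30,45,60):
    for az in(50,80,110,140): 
      b=ik(g,tool(az,t,fl),S);print("grasp",fl,t,az,b)
E
```

```text
place y_az 189.8 tilt 30 (np.float64(0.44649980100569886), array([ 0.02,  0.85,  0.83,  1.4 , -0.88,  1.64, -2.  ])) up 1
place y_az 189.8 tilt 45 (np.float64(0.40203469949790427), array([ 0.51,  0.85,  0.13,  1.23, -0.62,  1.69, -2.21])) up 1
place y_az 189.8 tilt 60 (np.float64(0.2723452167261673), array([ 0.78,  1.03, -0.26,  1.07, -0.51,  1.82, -2.35])) up 1
place y_az 9.8 tilt 30 (np.float64(0.6769985189942289), array([ 0.9 ,  0.78, -0.6 ,  1.34, -0.03,  1.41,  0.57])) up 1
place y_az 9.8 tilt 45 (np.float64(0.49445522513589757), array([ 0.94,  0.94, -0.62,  1.19, -0.15,  1.6 ,  0.62])) up 1
place y_az 9.8 tilt 60 (np.float64(0.32261186120646257), array([ 1.08,  1.22, -0.96,  1.04, -0.  ,  1.77,  0.47])) up 1
grasp 0 30 50 (np.float64(4.3084793910352914e-07), array([ 1.09,  0.38, -1.3 ,  2.09,  0.03,  0.55,  2.31]))
grasp 0 30 80 (np.float64(0.027313349657568153), array([-0.87,  0.46,  1.07,  1.98, -1.03,  1.19, -2.62]))
grasp 0 30 110 (np.float64(0.3931207379246242), array([-0.7 ,  0.6 ,  0.93,  1.75, -0.91,  1.46, -2.26]))
grasp 0 30 140 (np.float64(0.5506130527473883), array(
[... 1473 characters left out ...]
097175), array([ 0.76,  0.45, -0.72,  1.95, -0.65,  0.9 ,  0.35]))
grasp 1 45 110 (np.float64(0.750696183225062), array([ 0.31,  0.57, -0.28,  1.65, -0.58,  1.33,  0.66]))
grasp 1 45 140 (np.float64(0.4759363202942699), array([ 0.45,  0.86, -0.76,  1.35, -0.07,  1.61,  0.64]))
grasp 1 60 50 (np.float64(0.05924529353974828), array([ 0.32,  0.26, -0.15,  2.34,  4.58,  0.83,  0.94]))
grasp 1 60 80 (np.float64(0.4002088202700471), array([ 0.42,  0.49, -0.2 ,  1.98, -1.1 ,  1.15,  0.8 ]))
grasp 1 60 110 (np.float64(0.6215482801833672), array([ 0.65,  0.81, -0.68,  1.57, -0.48,  1.38,  0.59]))
grasp 1 60 140 (np.float64(0.3091468111512776), array([ 0.55,  1.11, -0.97,  1.21, -0.02,  1.78,  0.53]))
```

```bash
python3 -m inch '-0.244 -0.046 0.285 0 0 0;-0.244 -0.046 0.285 0 0 0;-0.244 -0.046 0.285 0 0 0;-0.244 -0.046 0.285 0 0 0;-0.244 -0.046 0.285 0 0 0'
python3 - <<'E'
from h import *
log()
T=tool(80,45,True);g=np.array((562.5,125.4,109))
f=move(g,T)
p=arm.snapshot("side");save(p,"pre.png")
E
```

```text
time_s: 13.95
ee_pos: [553.1, 65.2, 175.5]
eef_rot: [0.705, 0.597, 0.291, -0.246]
force: [-0.2, -0.8, 1.0]
opening: 87.2
grasp_force: 0.0
[-0.47  0.36  0.89  1.93 -1.04  1.43  0.67]
tcp [564.8 138.4  95.8] row -0.0141 -0.0023 0.3647 -0.0008 0.0004 0.0011 rows>= 2.2
```

View pics/pre.png

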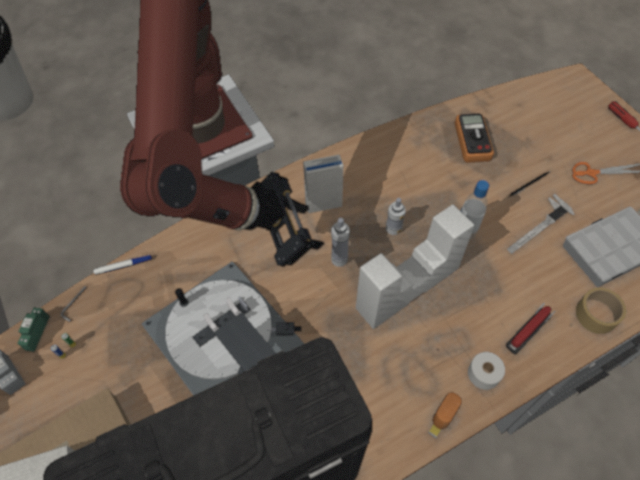

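The gripper at (290,230) is inclined toward the long cylinder at (340,240), and the carton at (322,185) is clear. Now I'll slide in and grip.

```bash
python3 -m inch '-0.012 -0.002 0.18 0 0 0;-0.014 -0.002 0.365 0 0 0;-0.014 -0.002 0.365 0 0 0;-0.014 -0.002 0.365 0 0 0;-0.014 -0.002 0.365 0 0 0' 1
python3 -m inch '0 0 0 0 0 0;0 0 0 0 0 0;0 0 0 0 0 0;0 0 0 0 0 0;0 0 0 0 0 0;0 0 0 0 0 0;0 0 0 0 0 0;0 0 0 0 0 0;0 0 0 0 0 0;0 0 0 0 0 0' -1 40
python3 -c "
from h import *
log();print(pinch())"
```

```text
time_s: 14.5
ee_pos: [564.8, 137.8, 94.7]
eef_rot: [0.706, 0.597, 0.292, -0.246]
force: [0.1, -1.1, 0.1]
opening: 87.1
grasp_force: 0.0
time_s: 15.5
ee_pos: [563.4, 139.0, 92.7]
eef_rot: [0.706, 0.597, 0.291, -0.247]
force: [0.1, -0.4, -0.4]
opening: 39.1
grasp_force: 39.8
[-0.52  0.47  0.8   2.01 -1.2   1.28  0.75]
(array([561.24298359, 125.99068551, 105.92100094]), array([[ 0.11871131,  0.98620736,  0.11533716],
       [ 0.69903195, -0.16550285,  0.69567459],
       [ 0.70516803, -0.00196008, -0.70903752]]))
```

```bash
python3 -m inch '0.05 0 -0.05 0 0 0;0.12 0 -0.12 0 0 0;0.23 0 -0.23 0 0 0;0.35 0 -0.35 0 0 0;0.47 0 -0.473 0 0 0;0.47 0 -0.473 0 0 0;0.47 0 -0.473 0 0 0' -1 55
python3 - <<'E'
from ik import *
np.set_printoptions(precision=2,suppress=True)
log()
p,M=pinch();R0=R.from_matrix(M);print(p)
Tf=tool(99.8,45.2)
M1=R0*R.from_euler('z',85,degrees=True)
f=move((560,20,330),M1)
u=np.array([np.cos(np.radians(99.8)),np.sin(np.radians(99.8)),0]);pl=np.array([AX[0],AX[1],78])-42.5*u
f=move(pl+[0,0,170],Tf,f)
f=move(pl+[0,0,40],Tf,f)
q=np.array(arm.get_state()["joint_pos"])
for a,b in(((560,20,330),M1),(pl+[0,0,170],Tf),(pl,Tf)):
    B=ik(a,b,[q]);print(B); q=B[1] if B else q
E
```

```text
time_s: 16.2
ee_pos: [563.8, 138.8, 293.7]
eef_rot: [0.705, 0.597, 0.291, -0.247]
force: [-0.2, 0.4, -2.8]
opening: 38.8
grasp_force: 54.8
[-0.68  0.15  0.91  1.83 -0.92  1.4   0.33]
[561.66 125.77 306.93]
tcp [562.2  33.  316.8] row -0.1946 0.0527 -0.2987 -0.0 0.0 0.2361 rows>= 9.9
tcp [ 598.  -228.8  234.8] row 0.1918 0.8084 -0.4002 -0.0272 -0.031 0.2247 rows>= 9.6
tcp [ 598.  -228.8  104.8] row 0.3075 0.0 0.3053 0.0 0.0 0.0 rows>= 2.6
(np.float64(0.24263117890062946), array([-0.62,  0.3 ,  1.15,  1.73, -0.98,  1.66, -0.98]))
(np.float64(1.3796430664569925e-10), array([ 0.17,  0.85,  0.83,  1.12, -0.99,  2.09, -2.13]))
(np.float64(0.1963392967718156), array([ 0.17,  1.  ,  0.78,  1.25, -1.01,  1.89, -1.98]))
```

```bash
python3 -m inch '-0.195 0.053 -0.3 0 0 0.236;-0.195 0.053 -0.3 0 0 0.236;-0.195 0.053 -0.3 0 0 0.236;-0.195 0.053 -0.3 0 0 0.236;-0.195 0.053 -0.3 0 0 0.236;-0.195 0.053 -0.3 0 0 0.236;-0.195 0.053 -0.3 0 0 0.236;-0.195 0.053 -0.3 0 0 0.236;-0.195 0.053 -0.3 0 0 0.236;-0.195 0.053 -0.3 0 0 0.236'
python3 - <<'E'
from ik import *
log()
Tf=tool(99.8,45.2)
u=np.array([np.cos(np.radians(99.8)),np.sin(np.radians(99.8)),0]);pl=np.array([AX[0],AX[1],78])-42.5*u
f=move(pl+[0,0,130],Tf)
E
```

```text
time_s: 17.2
ee_pos: [561.4, 33.0, 312.8]
eef_rot: [0.924, -0.04, 0.045, -0.378]
force: [-0.4, 0.7, -2.0]
opening: 39.2
grasp_force: 54.8
[-0.62  0.31  1.17  1.74 -0.99  1.67 -0.98]
tcp [ 598.  -228.8  194.8] row 0.1943 0.8933 -0.3123 -0.0267 -0.0305 0.2232 rows>= 9.5
```

```bash
python3 -m inch '0.194 0.893 -0.312 -0.0267 -0.0305 0.223;0.194 0.893 -0.312 -0.0267 -0.0305 0.223;0.194 0.893 -0.312 -0.0267 -0.0305 0.223;0.194 0.893 -0.312 -0.0267 -0.0305 0.223;0.194 0.893 -0.312 -0.0267 -0.0305 0.223;0.194 0.893 -0.312 -0.0267 -0.0305 0.223;0.194 0.893 -0.312 -0.0267 -0.0305 0.223;0.194 0.893 -0.312 -0.0267 -0.0305 0.223;0.194 0.893 -0.312 -0.0267 -0.0305 0.223;0.194 0.893 -0.312 -0.0267 -0.0305 0.223'
python3 - <<'E'
from ik import *
np.set_printoptions(precision=1,suppress=True)
log()
Tf=tool(99.8,45.2)
u=np.array([np.cos(np.radians(99.8)),np.sin(np.radians(99.8)),0]);pl=np.array([AX[0],AX[1],78])-42.5*u
print(pinch()[0],pl)
f=move(pl+[0,0,130],Tf)
f=move(pl+[0,0,15],Tf,f)
P={n:arm.snapshot(n) for n in("side","top")}
A=[np.array(P[n]["pixels"])[:,:,::-1] for n in P]
C=np.zeros((576,800,3),np.uint8);C[:,:448]=cv2.resize(A[1][110:290,370:510],(448,576));C[:450,450:800]=cv2.resize(A[0][220:400,130:270],(350,450));cv2.imwrite("pics/over.png",C)
for l in("cyl_long","stop"):
    for n in P:
        r=arm.landmark_of(P[n],l)
        if r: print(l,n,r[0]["p"],r[0]["xy"],atz(P[n],r[0]["xy"],208 if l=="cyl_long" else 78))
E
```

```text
time_s: 18.2
ee_pos: [600.1, -228.9, 193.6]
eef_rot: [0.706, -0.594, -0.294, -0.248]
force: [0.3, -0.9, -1.8]
opening: 39.0
grasp_force: 54.8
[ 0.1  0.9  0.9  1.2 -1.   2.1 -2.1]
[ 602.3 -242.   206.8] [ 600.2 -241.9   78. ]
tcp [ 598.  -228.8  194.8] row -0.0021 0.0069 0.0001 -0.0 0.0003 0.0002 rows>= 0.0
tcp [ 598.  -228.8   79.8] row 0.272 0.0 0.2701 0.0 0.0 0.0 rows>= 2.3
cyl_long side 0.9 [232.0, 272.4] [ 585.6 -135.2  208. ]
cyl_long top 0.78 [442.7, 211.4] [ 588.5 -138.9  208. ]
stop side 0.72 [239.7, 300.1] [ 582.6 -135.6   78. ]
stop top 0.73 [424.4, 222.7] [ 589.8 -136.3   78. ]
```

View pics/over.png

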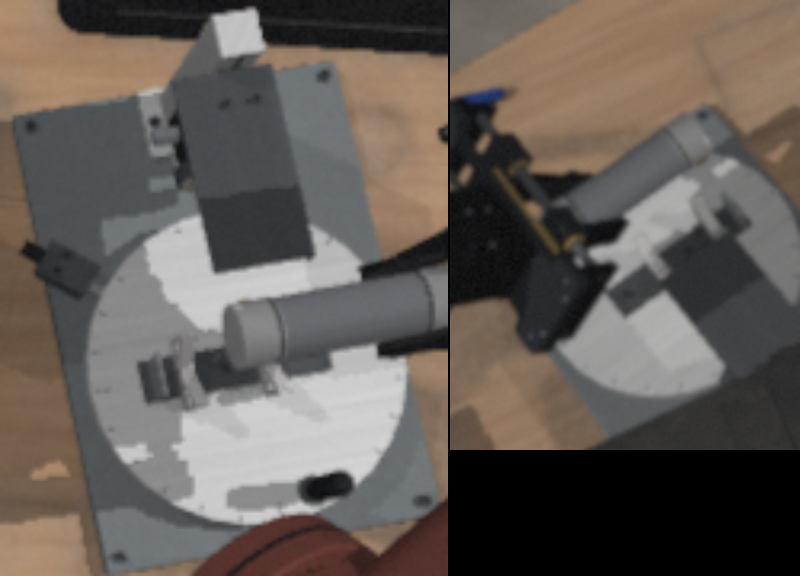

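Run:
```python
from ik import *
np.set_printoptions(precision=1,suppress=True)
p=arm.snapshot("top")
f=lambda x,y,z:atz(p,(370+x/3.2,110+y/3.2),z)
a=[f(181,337,73),f(191,406,73),f(266,320,73),f(276,392,73)]
m1=(a[0]+a[1])/2;m2=(a[2]+a[3])/2;d=m1-m2
print(a,m1,m2,np.linalg.norm(d),np.degrees(np.arctan2(d[1],d[0])))
u=np.array([np.cos(np.radians(99.8)),np.sin(np.radians(99.8)),0])
print("axis est",m1-48*u,m2+10*u,"knob angle pose", )
print("stop lip px", f(160,380,68),"expected from axis",np.r_[AX,68]+68*u)
```

```text
[array([ 607.2, -142.8,   73. ]), array([ 559.2, -148.4,   73. ]), array([ 619.6, -202.1,   73. ]), array([ 569.3, -207.2,   73. ])] [ 583.2 -145.6   73. ] [ 594.4 -204.6   73. ] 60.1059060741301 100.76416121985712
axis est [ 591.4 -192.9   73. ] [ 592.7 -194.8   73. ] knob angle pose
stop lip px [ 577.9 -128.7   68. ] expected from axis [ 581.4 -133.    68. ]
```

Run:
```python
from ik import *
f=move((600.5,-246.3,93),tool(99.8,45.2))
```

```text
tcp [ 598.2 -233.2   79.8] row 0.2864 0.0135 0.2666 -0.0003 -0.0003 0.0017 rows>= 2.3
```

```bash
python3 -m inch '0.08 0.005 0.07 0 0 0.001;0.16 0.008 0.14 0 0 0.0015;0.22 0.0135 0.2 0 0 0.0015;0.26 0.0135 0.24 0 0 0.0015;0.286 0.0135 0.266 0 0 0.0015;0.286 0.0135 0.266 0 0 0.0015;0.286 0.0135 0.266 0 0 0.0015'
python3 - <<'E'
from ik import *
log();print(pinch()[0]);print(arm.get_state()["force"])
f=move((600.5,-246.3,78),tool(99.8,45.2))
E
```

```text
time_s: 19.25
ee_pos: [598.6, -233.6, 80.6]
eef_rot: [0.707, -0.595, -0.292, -0.248]
force: [-0.2, 1.0, -1.8]
opening: 39.2
grasp_force: 54.8
[ 0.14  1.02  0.87  1.23 -1.06  1.95 -1.96]
[ 600.85200949 -246.61070744   93.83237803]
[-0.20927093  0.98107721 -1.80366105]
tcp [ 598.2 -233.2   64.8] row 0.0382 0.0013 0.04 -0.0004 -0.0004 0.0002 rows>= 0.3
```

```bash
python3 -m inch '0.012 0 0.012 0 0 0;0.024 0 0.024 0 0 0;0.03 0.001 0.03 0 0 0;0.03 0.001 0.03 0 0 0'
python3 -m inch '0.003 0 0.003 0 0 0;0.005 0 0.005 0 0 0;0.005 0 0.005 0 0 0;0.005 0 0.005 0 0 0'
python3 -c "
from h import *
print(pinch()[0])"
```

```text
time_s: 19.65
ee_pos: [599.3, -233.0, 68.8]
eef_rot: [0.707, -0.594, -0.292, -0.249]
force: [4.4, -0.9, 7.6]
opening: 38.7
grasp_force: 54.7
time_s: 20.05
ee_pos: [599.7, -233.0, 67.9]
eef_rot: [0.707, -0.594, -0.291, -0.25]
force: [4.7, -1.3, 12.7]
opening: 39.1
grasp_force: 54.6
[ 601.82835723 -246.07365532   81.09345074]
```

```bash
python3 -m inch '0 -0.004 0 0 0 0;0 -0.008 0 0 0 0;0 -0.008 0 0 0 0;0 -0.008 0 0 0 0'
python3 -c "
from h import *
print(pinch()[0])"
python3 -m inch '0 -0.004 0 0 0 0;0 -0.008 0 0 0 0;0 -0.008 0 0 0 0;0 -0.008 0 0 0 0'
python3 -c "
from h import *
print(pinch()[0])"
```

```text
time_s: 20.45
ee_pos: [601.6, -232.4, 66.6]
eef_rot: [0.707, -0.594, -0.292, -0.249]
force: [3.5, 0.8, 6.2]
opening: 39.2
grasp_force: 54.7
[ 603.77761663 -245.51718617   79.81174486]
time_s: 20.85
ee_pos: [602.9, -232.5, 65.4]
eef_rot: [0.706, -0.595, -0.293, -0.248]
force: [0.0, -0.8, 5.5]
opening: 39.0
grasp_force: 54.8
[ 605.11141952 -245.54404555   78.6420778 ]
```

```bash
python3 -m inch '-0.005 0 0.005 0 0 0;-0.009 0 0.009 0 0 0;-0.009 0 0.009 0 0 0;-0.009 0 0.009 0 0 0'
python3 -m inch '-0.005 0 0.005 0 0 0;-0.009 0 0.009 0 0 0;-0.009 0 0.009 0 0 0;-0.009 0 0.009 0 0 0'
python3 - <<'E'
from h import *
np.set_printoptions(precision=1,suppress=True)
print(pinch()[0])
P={n:arm.snapshot(n) for n in("side","top")}
A=[np.array(P[n]["pixels"])[:,:,::-1] for n in P]
C=np.zeros((576,800,3),np.uint8);C[:,:448]=cv2.resize(A[1][110:290,370:510],(448,576));C[:450,450:800]=cv2.resize(A[0][260:350,170:240],(350,450));cv2.imwrite("pics/seat.png",C)
for l in("cyl_long","stop"):
    for n in P:
        r=arm.landmark_of(P[n],l)
        if r: print(l,n,r[0]["p"],r[0]["xy"],atz(P[n],r[0]["xy"],78))
E
```

```text
time_s: 21.25
ee_pos: [602.4, -229.9, 65.6]
eef_rot: [0.706, -0.596, -0.292, -0.248]
force: [1.9, -4.8, 6.4]
opening: 38.9
grasp_force: 54.7
time_s: 21.65
ee_pos: [601.7, -226.2, 65.7]
eef_rot: [0.706, -0.596, -0.291, -0.248]
force: [2.1, -5.1, 6.7]
opening: 39.1
grasp_force: 54.7
[ 603.9 -239.3   78.9]
cyl_long side 0.83 [239.9, 298.8] [ 580.  -133.9   78. ]
cyl_long top 0.7 [284.1, 307.6] [404.5 167.9  78. ]
stop side 0.83 [242.3, 299.5] [ 584.  -130.1   78. ]
stop top 0.76 [428.1, 224.9] [ 584.9 -144.3   78. ]
```

View pics/seat.png

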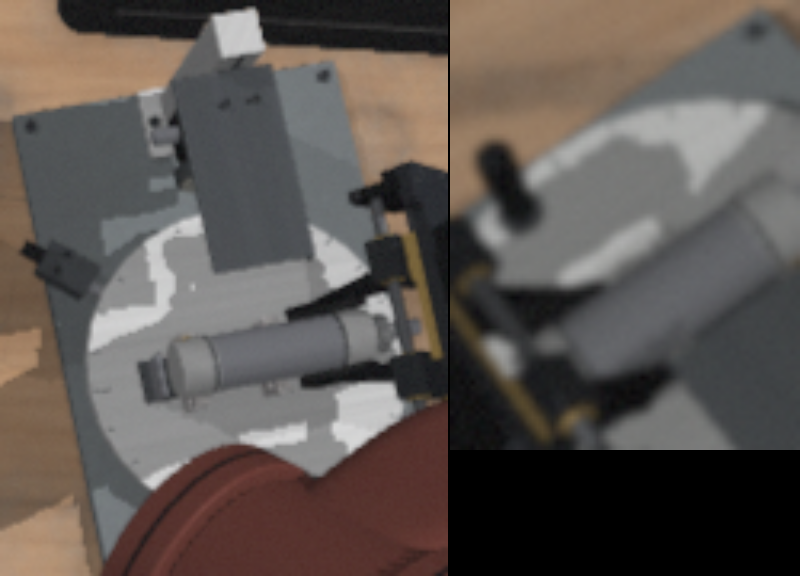

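```bash
for i in 1; do :; done; python3 -m inch '-0.004 0 0.004 0 0 0;-0.008 0 0.008 0 0 0;-0.008 0 0.008 0 0 0;-0.008 0 0.008 0 0 0'
python3 -c "
from h import *
print(pinch()[0])"
python3 -m inch '-0.004 0 0.004 0 0 0;-0.006 0 0.006 0 0 0;-0.006 0 0.006 0 0 0;-0.006 0 0.006 0 0 0'
python3 -c "
from h import *
print(pinch()[0])"
```

```text
time_s: 22.35
ee_pos: [601.0, -223.0, 65.7]
eef_rot: [0.706, -0.596, -0.291, -0.248]
force: [1.4, -5.7, 8.0]
opening: 39.1
grasp_force: 54.7
[ 603.21633302 -236.05723525   78.95945691]
time_s: 22.75
ee_pos: [600.8, -222.1, 65.7]
eef_rot: [0.706, -0.596, -0.29, -0.247]
force: [4.6, -11.0, 7.5]
opening: 38.8
grasp_force: 54.7
[ 602.98277996 -235.05672998   79.00916253]
```

```bash
python3 -m inch '0.004 0 -0.004 0 0 0;0.004 0 -0.004 0 0 0;0.004 0 -0.004 0 0 0'
python3 -m inch '0 0 0 0 0 0;0 0 0 0 0 0;0 0 0 0 0 0;0 0 0 0 0 0;0 0 0 0 0 0' 0.3
python3 -c "
from h import *
print(pinch()[0],arm.get_state()['grasp_force'])"
```

```text
time_s: 23.05
ee_pos: [600.9, -222.1, 65.7]
eef_rot: [0.706, -0.596, -0.292, -0.248]
force: [2.4, -3.8, 8.2]
opening: 39.2
grasp_force: 54.7
time_s: 23.55
ee_pos: [600.7, -220.8, 64.7]
eef_rot: [0.706, -0.595, -0.293, -0.248]
force: [-0.4, -0.4, 1.0]
opening: 56.2
grasp_force: 0.0
[ 602.94344153 -233.823773     77.8602951 ] 0.0
```

```bash
python3 -m inch '0 0 -0.05 0 0 0;0 0 -0.12 0 0 0;0 0 -0.25 0 0 0;0 0 -0.4 0 0 0;0 0 -0.5 0 0 0;0 0 -0.5 0 0 0;0 0 -0.5 0 0 0'
python3 - <<'E'
from ik import *
np.set_printoptions(precision=1,suppress=True)
log();print(pinch()[0])
P={n:arm.snapshot(n) for n in("side","top")}
A=[np.array(P[n]["pixels"])[:,:,::-1] for n in P]
C=np.zeros((576,800,3),np.uint8);C[:,:448]=cv2.resize(A[1][110:290,370:510],(448,576));C[:450,450:800]=cv2.resize(A[0][260:350,170:240],(350,450));cv2.imwrite("pics/laid.png",C)
for l in("cyl_long","stop","turn_knob"):
    for n in P:
        r=arm.landmark_of(P[n],l)
        if r: print(l,n,r[0]["p"],r[0]["xy"],atz(P[n],r[0]["xy"],98 if l=="turn_knob" else 78))
q=np.array(arm.get_state()["joint_pos"])
# knob turning plans: knob angles 206->114
k=lambda a,z:(AX[0]+100*np.cos(np.radians(a)),AX[1]+100*np.sin(np.radians(a)),z)
for y0 in(206-90,206+90,206,206-180):
    for dy in(0,1):
        qq=q;o=[]
        for a in(206,160,114):
            B=ik(k(a,84),tool(y0-90+dy*(a-206),0),[qq]+[np.r_[qq[:6],x] for x in(-2,0,2)]);o.append(B and (round(B[0],2),round(B[1][6],2)))
            qq=B[1] if B else qq
        print(y0,dy,o)
E
```

```text
time_s: 24.25
ee_pos: [618.3, -326.5, 171.1]
eef_rot: [0.706, -0.595, -0.292, -0.249]
force: [1.0, -0.8, -0.1]
opening: 56.1
grasp_force: 0.0
[ 0.4  1.   0.6  0.9 -0.9  2.1 -2.1]
[ 620.5 -339.5  184.3]
cyl_long side 0.63 [242.6, 297.1] [ 579.2 -127.1   78. ]
cyl_long top 0.68 [417.9, 225.7] [ 583.  -121.9   78. ]
stop side 0.69 [239.8, 301.9] [ 586.6 -137.3   78. ]
stop top 0.88 [424.4, 223.8] [ 587.3 -136.2   78. ]
turn_knob side 0.74 [179.5, 289.4] [ 505.9 -239.3   98. ]
turn_knob top 0.63 [477.8, 262.0] [ 502.3 -242.6   98. ]
116 0 [(np.float64(0.23), np.float64(2.42)), (np.float64(0.45), np.float64(2.2)), (np.float64(0.57), np.float64(1.93))]
116 1 [(np.float64(0.23), np.float64(2.42)), (np.float64(0.46), np.float64(1.42)), (np.float64(0.57), np.float64(0.33))]
296 0 [(np.float64(0.52), np.float64(-0.67)), (np.float64(0.45), np.float64(-0.87)), (np.float64(0.55), np.float64(-1.04))]
296 1 [(np.float64(0.52), np.float64(-0.67)), (np.float64(0.45), np.float64(-1.65)), (np.float64(0.22), np.float64(-2.43))]
206 0 [(np.float64(0.51), np.float64(-2.12)), (np.float64(0.36), np.float64(-2.29)), (np.float64(0.28), np.float64(-2.37))]
206 1 [(np.float64(0.51), np.float64(-2.12)), (np.float64(0.0), np.float64(2.65)), (np.float64(0.35), np.float64(1.78))]
26 0 [(np.float64(0.52), np.float64(0.93)), (np.float64(0.46), np.float64(0.68)), (np.float64(0.57), np.float64(0.42))]
26 1 [(np.float64(0.52), np.float64(0.93)), (np.float64(0.45), np.float64(-0.1)), (np.float64(0.55), np.float64(-1.07))]
```

View pics/laid.png

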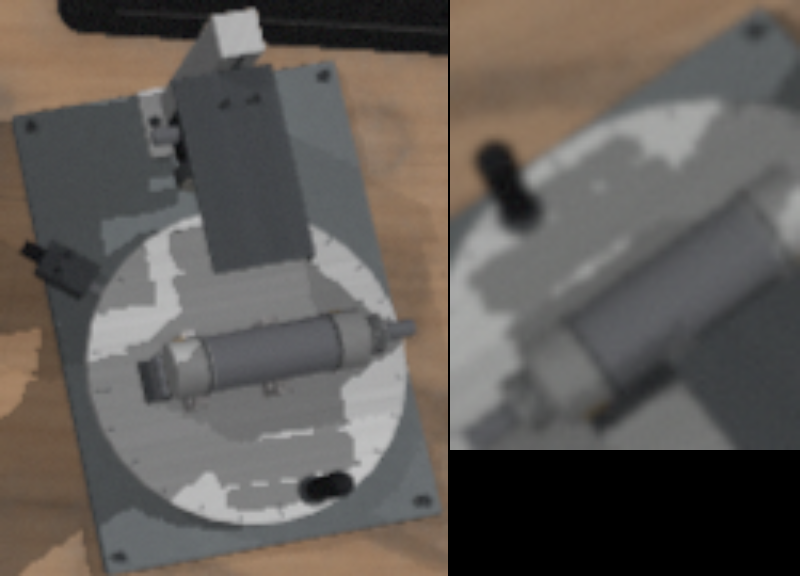

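The cylinder lies in both saddles, running from (164,370) to (412,328) in the zoom, with its rear at the lip (155,380). The knob is at (330,487). Next I'll go to the knob.

Run:
```python
from ik import *
f=move((540,-300,260),tool(200,0))
```

```text
tcp [ 540.  -300.   241.3] row -0.2549 0.2444 -0.0761 -0.109 0.0909 -0.2623 rows>= 12.5
```

```bash
python3 -m inch '-0.11 0 -0.11 0 0 0;-0.255 0.244 -0.076 -0.109 0.091 -0.262;-0.255 0.244 -0.076 -0.109 0.091 -0.262;-0.255 0.244 -0.076 -0.109 0.091 -0.262;-0.255 0.244 -0.076 -0.109 0.091 -0.262;-0.255 0.244 -0.076 -0.109 0.091 -0.262;-0.255 0.244 -0.076 -0.109 0.091 -0.262;-0.255 0.244 -0.076 -0.109 0.091 -0.262;-0.255 0.244 -0.076 -0.109 0.091 -0.262;-0.255 0.244 -0.076 -0.109 0.091 -0.262' 1 10
python3 - <<'E'
from ik import *
log()
f=move((503.3,-243.5,150),tool(220,0))
f=move((503.3,-243.5,84),tool(220,0),f)
E
```

```text
time_s: 25.65
ee_pos: [540.2, -300.1, 241.0]
eef_rot: [0.991, -0.054, -0.093, -0.078]
force: [-0.9, -0.2, 0.3]
opening: 87.1
grasp_force: 0.0
[ 0.24  0.46  0.35  1.31 -0.2   1.64 -1.1 ]
tcp [ 503.3 -243.5  131.3] row -0.0663 -0.1169 0.4102 -0.0346 0.02 -0.1277 rows>= 5.6
tcp [ 503.3 -243.5   65.3] row 0.0 0.0 0.22 0.0 0.0 0.0 rows>= 1.3
```

```bash
python3 -m inch '-0.066 -0.117 0.1 -0.035 0.02 -0.128;-0.066 -0.117 0.1 -0.035 0.02 -0.128;-0.066 -0.117 0.25 -0.035 0.02 -0.128;-0.066 -0.117 0.41 -0.035 0.02 -0.128;-0.066 -0.117 0.41 -0.035 0.02 -0.128;-0.066 -0.117 0.41 -0.035 0.02 -0.128;-0.066 -0.117 0.41 -0.035 0.02 -0.128;-0.066 -0.117 0.41 -0.035 0.02 -0.128'
python3 - <<'E'
from ik import *
log()
f=move((503.3,-243.5,84),tool(220,0))
E
```

```text
time_s: 26.45
ee_pos: [503.2, -243.7, 131.1]
eef_rot: [0.941, 0.338, -0.001, -0.0]
force: [0.1, -0.5, 0.4]
opening: 86.8
grasp_force: 0.0
[ 0.19  0.22  0.21  1.81 -0.05  1.12 -0.47]
tcp [ 503.3 -243.5   65.3] row 0.0007 -0.0002 0.222 -0.0001 0.0002 -0.0013 rows>= 1.3
```

```bash
python3 -m inch '0 0 0.11 0 0 0;0 0 0.222 0 0 0;0 0 0.222 0 0 0;0 0 0.222 0 0 0' 
python3 -m inch '0 0 0 0 0 0;0 0 0 0 0 0;0 0 0 0 0 0;0 0 0 0 0 0;0 0 0 0 0 0;0 0 0 0 0 0;0 0 0 0 0 0;0 0 0 0 0 0;0 0 0 0 0 0;0 0 0 0 0 0' -1 20
python3 -m inch '0 0 0 0 0 0;0 0 0 0 0 0;0 0 0 0 0 0' -1 20
python3 - <<'E'
from h import *
p,M=pinch();d=p[:2]-AX;a=np.degrees(np.arctan2(d[1],d[0]))%360;print(p,a,np.linalg.norm(d))
arc(a,a-48,12,0,0)
E
```

```text
time_s: 26.85
ee_pos: [503.2, -243.8, 64.4]
eef_rot: [0.941, 0.339, -0.001, -0.0]
force: [1.1, -0.8, 0.4]
opening: 87.1
grasp_force: 0.0
time_s: 27.85
ee_pos: [503.3, -243.9, 64.1]
eef_rot: [0.941, 0.34, -0.001, 0.0]
force: [1.1, -0.7, -1.5]
opening: 17.0
grasp_force: 20.0
time_s: 28.15
ee_pos: [503.3, -243.8, 64.1]
eef_rot: [0.941, 0.34, -0.0, 0.0]
force: [1.5, -1.1, -2.4]
opening: 16.8
grasp_force: 20.0
[ 503.32915366 -243.81857107   82.82628062] 206.04291771486865 99.80444806680546
202.0 0.006 -0.022 -0.0 0.0 -0.0 0.011
198.0 0.014 -0.044 -0.0 0.0 -0.0 0.022
194.0 0.023 -0.066 -0.0 0.0 -0.0 0.033
190.0 0.034 -0.086 -0.0 0.0 -0.0 0.044
186.0 0.046 -0.106 -0.0 0.0 -0.0 0.056
182.0 0.06 -0.125 -0.0 0.0 -0.0 0.067
178.0 0.075 -0.143 -0.0 0.0 -0.0 0.078
174.0 0.091 -0.16 -0.0 0.0 -0.0 0.089
170.0 0.108 -0.175 -0.0 0.0 -0.0 0.1
166.0 0.126 -0.19 -0.0 0.0 -0.0 0.111
162.0 0.146 -0.203 -0.0 0.0 -0.0 0.122
158.0 0.166 -0.215 -0.0 0.0 -0.0 0.133
```

```bash
python3 -m inch '0.003 -0.011 0 0 0 0.006;0.009 -0.033 0 0 0 0.017;0.018 -0.055 0 0 0 0.028;0.028 -0.076 0 0 0 0.039;0.04 -0.096 0 0 0 0.05;0.053 -0.116 0 0 0 0.062;0.067 -0.134 0 0 0 0.072;0.083 -0.152 0 0 0 0.084;0.091 -0.16 0 0 0 0.089;0.091 -0.16 0 0 0 0.089'
python3 - <<'E'
from h import *
log()
p,M=pinch();d=p[:2]-AX;a=np.degrees(np.arctan2(d[1],d[0]))%360;print(p,a,np.linalg.norm(d))
arc(a,a-40,10,0,0)
E
```

```text
time_s: 29.15
ee_pos: [493.2, -188.3, 64.1]
eef_rot: [0.998, 0.067, -0.001, -0.0]
force: [-1.6, 1.1, 0.9]
opening: 16.8
grasp_force: 20.0
[ 0.06  0.23  0.25  1.95 -0.07  0.97 -1.09]
[ 493.26653493 -188.28420901   82.77943214] 173.30011248031965 100.41924025193545
169.3 0.007 -0.022 0.0 0.0 0.0 0.011
165.3 0.015 -0.044 0.0 0.0 0.0 0.022
161.3 0.024 -0.065 -0.0 0.0 0.0 0.033
157.3 0.035 -0.086 -0.0 0.0 0.0 0.044
153.3 0.048 -0.105 -0.0 0.0 0.0 0.056
149.3 0.062 -0.124 -0.0 0.0 0.0 0.067
145.3 0.077 -0.142 -0.0 0.0 0.0 0.078
141.3 0.093 -0.158 -0.0 0.0 0.0 0.089
137.3 0.11 -0.174 -0.0 0.0 0.0 0.1
133.3 0.129 -0.188 -0.0 0.0 0.0 0.111
```

```bash
python3 -m inch '0.003 -0.011 0 0 0 0.006;0.011 -0.033 0 0 0 0.017;0.02 -0.055 0 0 0 0.028;0.029 -0.075 0 0 0 0.039;0.041 -0.095 0 0 0 0.05;0.055 -0.114 0 0 0 0.062;0.069 -0.133 0 0 0 0.072;0.085 -0.15 0 0 0 0.084;0.093 -0.158 0 0 0 0.089;0.093 -0.158 0 0 0 0.089'
python3 - <<'E'
from h import *
log()
p,M=pinch();d=p[:2]-AX;a=np.degrees(np.arctan2(d[1],d[0]))%360;print(p,a,np.linalg.norm(d))
arc(a,a-28,7,0,0)
E
```

```text
time_s: 30.15
ee_pos: [513.6, -136.4, 64.0]
eef_rot: [0.978, -0.21, -0.002, -0.001]
force: [-8.6, 7.2, 9.8]
opening: 17.1
grasp_force: 19.9
[-0.08  0.24  0.29  1.94 -0.09  0.97 -1.74]
[ 513.64975953 -136.4750798    82.71382714] 141.3205043214123 101.64583685466157
137.3 0.007 -0.022 -0.0 0.0 0.0 0.011
133.3 0.015 -0.044 -0.0 0.0 0.0 0.022
129.3 0.024 -0.065 -0.0 0.0 0.0 0.033
125.3 0.035 -0.086 -0.0 0.0 0.0 0.044
121.3 0.048 -0.105 -0.0 0.0 0.0 0.056
117.3 0.062 -0.124 -0.0 0.0 0.0 0.067
113.3 0.077 -0.142 -0.0 0.0 0.0 0.078
```

```bash
sed -i 's/^AX=.*/AX=np.array([592.6,-198.])/' h.py
python3 - <<'E'
from h import *
p,M=pinch();R0=R.from_matrix(M)
t0=np.degrees(np.arctan2(*(p[:2]-AX)[::-1]))%360;print(t0)
for a in(139,135,131,127,123,120,117.2,116.5):
    w=np.r_[AX+100*np.array([np.cos(np.radians(a)),np.sin(np.radians(a))]),p[2]]
    print(a,w.round(1),(R0.inv().apply(w-p)/300).round(4),((t0-a)/360).round(3))
E
```

```text
142.07116608804145
139 [ 517.1 -132.4   82.7] [ 0.005  -0.0172 -0.    ] 0.009
135 [ 521.9 -127.3   82.7] [ 0.0125 -0.0392 -0.0001] 0.02
131 [ 527.  -122.5   82.7] [ 0.0214 -0.0607 -0.0001] 0.031
127 [ 532.4 -118.1   82.7] [ 0.0319 -0.0814 -0.0001] 0.042
123 [ 538.1 -114.1   82.7] [ 0.0438 -0.1014 -0.0002] 0.053
120 [ 542.6 -111.4   82.7] [ 0.0536 -0.1159 -0.0003] 0.061
117.2 [ 546.9 -109.1   82.7] [ 0.0634 -0.1289 -0.0003] 0.069
116.5 [ 548.  -108.5   82.7] [ 0.066  -0.132  -0.0003] 0.071
```

```bash
python3 -m inch '0.003 -0.017 0 0 0 0.009;0.01 -0.039 0 0 0 0.02;0.019 -0.061 0 0 0 0.031;0.03 -0.081 0 0 0 0.042;0.042 -0.101 0 0 0 0.053;0.05 -0.112 0 0 0 0.061;0.05 -0.112 0 0 0 0.061;0.05 -0.112 0 0 0 0.061'
python3 - <<'E'
from h import *
log();p,M=pinch();R0=R.from_matrix(M)
d=p[:2]-AX;t0=np.degrees(np.arctan2(*d[::-1]))%360;print(p,t0,np.linalg.norm(d))
for a in(119,118,117.2,116.5,115.5):
    w=np.r_[AX+100*np.array([np.cos(np.radians(a)),np.sin(np.radians(a))]),p[2]]
    print(a,(R0.inv().apply(w-p)/300).round(4),((t0-a)/360).round(3))
E
```

```text
time_s: 30.95
ee_pos: [541.0, -111.3, 64.0]
eef_rot: [0.92, -0.392, -0.003, -0.001]
force: [-8.6, 9.3, 9.9]
opening: 16.9
grasp_force: 19.9
[-0.16  0.29  0.33  1.89 -0.11  0.98 -2.16]
[ 541.04935706 -111.35052198   82.67056731] 120.74981476259589 100.82460428473352
119 [ 0.0051 -0.0093 -0.    ] 0.005
118 [ 0.0067 -0.0149 -0.0001] 0.008
117.2 [ 0.008  -0.0193 -0.0001] 0.01
116.5 [ 0.0092 -0.0232 -0.0001] 0.012
115.5 [ 0.011  -0.0288 -0.0001] 0.015
```

```bash
python3 -m inch '0.002 -0.009 0 0 0 0.005;0.004 -0.015 0 0 0 0.008;0.005 -0.02 0 0 0 0.01;0.005 -0.02 0 0 0 0.01;0.005 -0.02 0 0 0 0.01'
python3 -c "
from h import *
p,M=pinch();d=p[:2]-AX;print(p,np.degrees(np.arctan2(*d[::-1]))%360,np.linalg.norm(d))"
python3 -m inch '0.001 -0.006 0 0 0 0;0.002 -0.01 0 0 0 0;0.002 -0.01 0 0 0 0;0.002 -0.01 0 0 0 0'
python3 -c "
from h import *
p,M=pinch();d=p[:2]-AX;print(p,np.degrees(np.arctan2(*d[::-1]))%360,np.linalg.norm(d))"
```

```text
time_s: 31.45
ee_pos: [547.1, -107.7, 64.0]
eef_rot: [0.907, -0.42, -0.002, -0.001]
force: [-3.9, 10.8, 6.1]
opening: 17.3
grasp_force: 20.0
[ 547.2019774  -107.81207586   82.70262304] 116.7193767696742 100.96951082824171
time_s: 31.85
ee_pos: [550.2, -106.4, 64.0]
eef_rot: [0.907, -0.421, -0.002, -0.001]
force: [-1.5, 10.4, 2.7]
opening: 17.4
grasp_force: 20.0
[ 550.21791167 -106.46998532   82.67891215] 114.84603945986848 100.86617371119833
```

```bash
python3 -m inch '0 0 0 0 0 0;0 0 0 0 0 0;0 0 0 0 0 0;0 0 0 0 0 0;0 0 0 0 0 0;0 0 0 0 0 0' 0.6
python3 -m inch '0 0 -0.1 0 0 0;0 0 -0.25 0 0 0;0 0 -0.5 0 0 0;0 0 -0.6 0 0 0;0 0 -0.6 0 0 0;0 0 -0.6 0 0 0;0 0 -0.6 0 0 0'
python3 - <<'E'
from h import *
np.set_printoptions(precision=1,suppress=True)
P={n:arm.snapshot(n) for n in("side","top")}
A=[np.array(P[n]["pixels"])[:,:,::-1] for n in P]
C=np.zeros((576,800,3),np.uint8);C[:,:448]=cv2.resize(A[1][110:290,370:510],(448,576));C[:450,450:800]=cv2.resize(A[0][250:370,160:253],(350,450));cv2.imwrite("pics/end.png",C)
for l in("cyl_long","turn_knob"):
    for n in P:
        r=arm.landmark_of(P[n],l)
        if r: 
            w=atz(P[n],r[0]["xy"],98 if l=="turn_knob" else 78);print(l,n,r[0]["p"],w,np.degrees(np.arctan2(*(w[:2]-AX)[::-1])))
E
```

```text
time_s: 32.45
ee_pos: [550.3, -109.8, 64.0]
eef_rot: [0.907, -0.422, -0.0, 0.0]
force: [0.6, 0.5, 0.4]
opening: 56.8
grasp_force: 0.0
time_s: 33.15
ee_pos: [550.0, -109.4, 242.7]
eef_rot: [0.907, -0.422, -0.001, 0.001]
force: [0.7, -0.0, -1.1]
opening: 69.4
grasp_force: 0.0
turn_knob top 0.88 [ 554.  -106.6   98. ] 112.91778873024242
```

View pics/end.png

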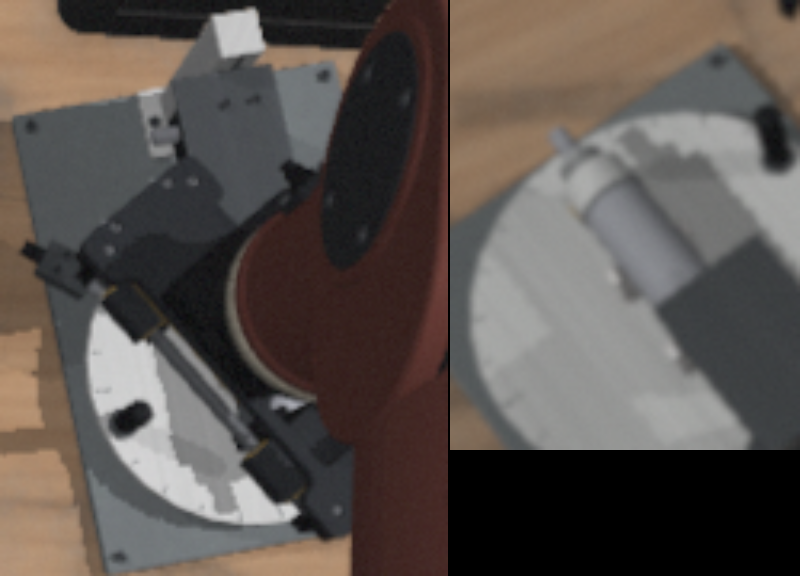

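Run:
```python
from h import *
f=move((480,120,330),R.from_matrix(pinch()[1]))
```

```text
tcp [479.9 120.  311.3] row -0.7366 -0.3128 -0.2245 0.0 0.0 0.0 rows>= 5.0
```

```bash
python3 -m inch '0 0 -0.1 0 0 0;-0.737 -0.313 -0.225 0 0 0;-0.737 -0.313 -0.225 0 0 0;-0.737 -0.313 -0.225 0 0 0;-0.737 -0.313 -0.225 0 0 0;-0.737 -0.313 -0.225 0 0 0;-0.737 -0.313 -0.225 0 0 0;-0.737 -0.313 -0.225 0 0 0'
python3 - <<'E'
from h import *
np.set_printoptions(precision=1,suppress=True)
P={n:arm.snapshot(n) for n in("side","top")}
A=[np.array(P[n]["pixels"])[:,:,::-1] for n in P]
C=np.zeros((576,800,3),np.uint8);C[:,:448]=cv2.resize(A[1][110:290,370:510],(448,576));C[:450,450:800]=cv2.resize(A[0][250:370,160:253],(350,450));cv2.imwrite("pics/end2.png",C)
for l in("cyl_long","turn_knob","stop"):
    for n in P:
        r=arm.landmark_of(P[n],l)
        if r: 
            w=atz(P[n],r[0]["xy"],98 if l=="turn_knob" else 78);print(l,n,r[0]["p"],w,np.degrees(np.arctan2(*(w[:2]-AX)[::-1])))
for n in P:
    for q in arm.silhouettes(P[n],"cyl_long")[:1]:
        ys,xs=np.nonzero(q["mask"]);v=cv2.fitLine(np.c_[xs,ys].astype(np.float32),cv2.DIST_L2,0,.01,.01).ravel()
        a=atz(P[n],v[2:]+15*v[:2],78);b=atz(P[n],v[2:]-15*v[:2],78);print(n,q["p"],q["extent"],a,b,np.degrees(np.arctan2(*(a-b)[[1,0]])))
E
```

```text
time_s: 34.25
ee_pos: [487.5, 62.0, 309.6]
eef_rot: [0.905, -0.425, 0.0, -0.009]
force: [0.5, 1.2, -0.3]
opening: 69.6
grasp_force: 0.0
cyl_long top 0.69 [ 663.3 -185.8   78. ] 9.782563547040825
turn_knob side 0.81 [ 554.6 -114.5   98. ] 114.46956359795519
turn_knob top 0.65 [ 665.3 -176.5   98. ] 16.505447440190697
stop side 0.64 [ 663.1 -190.3   78. ] 6.271400040238332
stop top 0.84 [ 662.5 -196.    78. ] 1.643920726193779
side 0.79 [187.0, 282.6, 40.5, 46.2] [ 599.2 -198.7   78. ] [ 529.1 -213.3   78. ] 11.804902582122061
top 0.59 [452.5, 191.9, 14.8, 59.5] [ 561.9 -221.7   78. ] [ 626.8 -208.8   78. ] -168.75672302039257
```

View pics/end2.png

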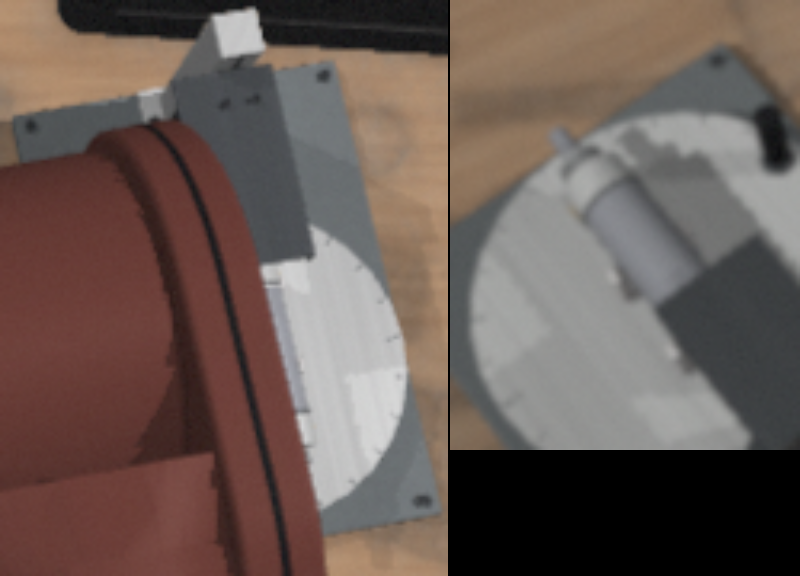

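Run:
```python
from h import *
f=move((430,400,320),tool(60,0))
```

```text
tcp [430.  400.  301.3] row -0.9878 -0.5712 0.0476 -0.0017 0.0026 0.1938 rows>= 8.1
```

```bash
python3 -m inch '-0.98 -0.57 0 0 0 -0.19;-0.98 -0.57 0 0 0 -0.19;-0.98 -0.57 0 0 0 -0.19;-0.98 -0.57 0 0 0 -0.19;-0.98 -0.57 0 0 0 -0.19;-0.98 -0.57 0 0 0 -0.19;-0.98 -0.57 0 0 0 -0.19;-0.98 -0.57 0 0 0 -0.19;-0.98 -0.57 0 0 0 -0.19;-0.98 -0.57 0 0 0 -0.19'
python3 - <<'E'
from h import *
np.set_printoptions(precision=1,suppress=True)
log()
for k in range(2):
  P={n:arm.snapshot(n) for n in("side","top")}
  for n in P:
    for q in arm.silhouettes(P[n],"cyl_long")[:1]:
        ys,xs=np.nonzero(q["mask"]);v=cv2.fitLine(np.c_[xs,ys].astype(np.float32),cv2.DIST_L2,0,.01,.01).ravel()
        a=atz(P[n],v[2:]+15*v[:2],78);b=atz(P[n],v[2:]-15*v[:2],78);d=a-b;d*=np.sign(d[0]);print(n,q["p"],q["extent"],(a+b)/2,np.degrees(np.arctan2(d[1],d[0])))
    for l in("turn_knob","stop","cyl_long","cyl_short","foam_cap","blue_carton","bottle"):
        r=arm.landmark_of(P[n],l)
        if r: w=atz(P[n],r[0]["xy"],{"turn_knob":98,"stop":78,"cyl_long":78}.get(l,0));print("  ",l,n,r[0]["p"],w,np.degrees(np.arctan2(*(w[:2]-AX)[::-1])))
  if k==0: np.save("top.npy",P["top"]["pixels"])
# shade & cylinder line check by Hough in top
g=cv2.cvtColor(np.array(P["top"]["pixels"])[110:290,370:510],cv2.COLOR_RGB2GRAY);g=cv2.resize(g,None,fx=4,fy=4,interpolation=cv2.INTER_CUBIC)
for l in cv2.createLineSegmentDetector().detect(g)[0][:,0]:
    a=atz(P["top"],(370+l[0]/4,110+l[1]/4),98);b=atz(P["top"],(370+l[2]/4,110+l[3]/4),98);d=b-a;n=np.hypot(*d[:2])
    if d[0]<0:d=-d
    an=np.degrees(np.arctan2(d[1],d[0]))
    if n>35 and abs(an-10)<15: print("seg",a[:2],b[:2],n.round(),an.round(1))
E
```

```text
time_s: 35.75
ee_pos: [431.9, 396.8, 314.6]
eef_rot: [0.988, 0.155, 0.006, -0.007]
force: [-0.1, -0.6, 0.4]
opening: 69.4
grasp_force: 0.0
[-0.2  0.2 -0.8  1.5  0.2  1.5 -2.2]
side 0.8 [183.8, 283.2, 44.0, 46.4] [ 563.6 -205.4   78. ] 10.983867573162424
   turn_knob side 0.55 [ 556.2 -109.8   98. ] 112.43158076077098
   stop side 0.57 [ 660.5 -187.7   78. ] 8.627549622830413
   cyl_short side 0.58 [557.7 283.3   0. ] 94.14907715132458
   foam_cap side 0.71 [703.7 224.1   0. ] 75.2512486923373
   blue_carton side 0.8 [404.3 167.1   0. ] 117.27955243329993
   bottle side 0.58 [649.3 444.2   0. ] 84.95667814467782
top 0.96 [437.6, 191.3, 31.5, 76.3] [ 581.4 -201.1   78. ] 10.798244709885411
   turn_knob top 0.59 [ 552.9 -110.5   98. ] 114.3845071544688
   stop top 0.69 [ 662.7 -192.9   78. ] 4.168067194629084
   cyl_long top 0.91 [ 663.1 -180.5   78. ] 13.973678233670736
   cyl_short top 0.9 [553.8 282.2   0. ] 94.61424588251991
   foam_cap top 0.8 [712.  222.5   0. ] 74.1498823258498
   blue_carton top 0.94 [402.4 178.4   0. ] 116.81118715296674
   bottle top 0.91 [647.6 433.5   0. ] 8
[... 504 characters left out ...]
 84.95999776101691
top 0.63 [437.3, 194.9, 29.3, 73.8] [ 583.7 -201.6   78. ] 10.977472723151571
   turn_knob top 0.76 [ 555.9 -106.5   98. ] 111.84159486673242
   stop top 0.76 [ 664.1 -191.6   78. ] 5.114349671632706
   cyl_long top 0.59 [ 668.3 -182.4   78. ] 11.633409108094437
   cyl_short top 0.62 [553.4 283.5   0. ] 94.65793316688865
   foam_cap top 0.58 [715.7 219.9   0. ] 73.58753556733139
   blue_carton top 0.83 [407.6 176.4   0. ] 116.29132207277287
   bottle top 0.94 [651.2 434.4   0. ] 84.70379624969236
seg [ 654.2 -158.3] [ 688.9 -151.4] 35.0 11.3
seg [ 530.  -176.6] [ 568.3 -169.4] 39.0 10.7
seg [ 581.4 -166.9] [ 622.1 -159. ] 41.0 10.9
seg [511.4 -71.6] [445.3 -84.2] 67.0 10.8
```

```bash
python3 -c "
from rig import arm
print(arm.finish_job())"
```

```text
the job is handed in; nothing more can be done
None
```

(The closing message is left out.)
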